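# Scoop the draughts pieces into their case and close it

## Robot

A 6-joint arm with a two-finger parallel gripper is mounted at the origin on the work surface. World frame = base frame: x ahead of the robot, y to its left, z up, the work surface at z = 0. Lengths are in m, angles in rad, forces in N, time in s.
With the tool pointing down it reaches from about 0.3 to 0.875 m from the base axis. Payload 6.4 kg.
Tool frame: the origin (TCP) lies at the very end of the fingers, on their centre line; the grasp point (between the pads) lies 19 mm behind it (ctrl.hold_point_z is the distance from the TCP to the grasp point, in m); y points along the fingers, x is the direction in which the jaws open and shut, and the axes are right-handed (so a half turn about y gives the same grasp; the last joint's range is limited). The gripper opens to 85 mm and grips with 20 to 120 N. Pads are 22 mm wide; open, the fingers measure 114 mm over their backs; the gripper's body (76 mm by 85 mm) begins 54 mm behind the grasp point. The pads swing forward as they close: fully open they stand 13 mm farther back than shut.
Start: joints at [1.072, 0.181, 1.607, -0, 1.354, -0.206], TCP at [0.166, 0.551, 0.231] pointing down, gripper open.
Joint ranges: [-2.99, 2.99], [-0.89, 2.07], [0.3, 2.58], [-1.14, 4.28], [0, 2.63], [-3.12, 3.12]. Speed limits (rad/s): [2.57, 2.57, 3.01, 3.14, 3.14, 3.14].

## Interface

Orientations are given as a unit quaternion [w, x, y, z].
In Python, from bench import ctrl, imaging gives the robot as it stands.
- The arm moves only by the shell command python3 -m jog 'ROWS'. ROWS is JSON, a list of rows, each a list of 3 entries, a list of its own where there are three numbers: the shift along the tool's x, y, z in cm, then the turn, a rotation vector about the tool's x, y, z in rad, then the finger opening in cm, from 0 to 8.54. A call has 1 to 12 rows; each row shifts and turns the pose as measured when the row begins, along the tool's axes as they then stand; what a row does not reach is not made up. A row lasts 1/12 s, in which the tool goes at most 41.7 mm and 7.16 degrees, less where a joint would pass 70% of its speed; a pose out of reach is approached as far as the arm can. A call is refused whole if a number of a shift passes 4.17 or a number of a turn 0.125, either way. A call with a gripper value outside its range is refused whole. The fingers move at their own pace and stop on an object; the grip force is fixed at half the most. Time passes only in rows, so rows that do not move let the fingers close. It gives the time, the measured TCP pose, the force and the opening at its end, in the units of the state.
- ctrl.get_obs(): the state, without advancing time (a new reading comes with each control period).
- imaging.camera(name): name is "scene" or "side" or "wrist"; returns a dict with "frame" (384x512x3 uint8, red, green, blue), "depth" (384x512 float32, m along the optical axis (not along the pixel's ray), 0 where there is no reading), "K" (3x3 intrinsics, pixels), "R" (3x3) and "t" (3): a world point X has camera coordinates R X + t. Camera axes: x right, y down, z forward; pixel columns grow to the right and rows downward; lengths in m; the calibration is good to about 2 mm. A picture is of the moment at which its call begins.
- ctrl.hand_in(): hands the job in, once; it reports no verdict.
The state is a dict: "time_s": time; "q": joint angles; "dq": joint speeds; "joint_efforts": joint torques, N m; "eef_pos": TCP position; "eef_rot": TCP orientation; "wrist_force": force on the tool from outside, world axes, zero at the start; "torque": the same for the moment, N m; "opening": opening from 0.0 (shut) to 1.0 (fully open).
Only numpy, scipy, OpenCV 4.12 (cv2) and the standard library are available. Lean on these libraries where they do the work, as an engineer would, in place of code of your own. Each camera call takes 0.05 s, during which the arm holds its last target. There are 200 camera calls.

## Task

Put every wooden draughts piece lying on the bench onto the flat steel scoop while it stands on its cork mat, then carry the loaded scoop level to the open wooden game case and, with its mouth over the lower half, tip all the pieces in together. Put the scoop back lying on its mat and shut the case's upper half fully down, edge to edge. Leave the rice bowl, the pot, the maraca and the kendama as they are.

Things in the scene. Friction and masses are not known exactly. Their poses are not given: they have to be found in the camera images.
- piece1: One of three to five identical plain wooden draughts discs, 30 mm across, 14 mm high, 15 g, lying flat on the bench at the start. Origin: centre of its underside; z up. None when absent from this start (or while held).
- piece2: One of three to five identical plain wooden draughts discs, 30 mm across, 14 mm high, 15 g, lying flat on the bench at the start. Origin: centre of its underside; z up. None when absent from this start (or while held).
- piece3: One of three to five identical plain wooden draughts discs, 30 mm across, 14 mm high, 15 g, lying flat on the bench at the start. Origin: centre of its underside; z up. None when absent from this start (or while held).
- piece4: One of three to five identical plain wooden draughts discs, 30 mm across, 14 mm high, 15 g, lying flat on the bench at the start. Origin: centre of its underside; z up. None when absent from this start (or while held).
- piece5: One of three to five identical plain wooden draughts discs, 30 mm across, 14 mm high, 15 g, lying flat on the bench at the start. Origin: centre of its underside; z up. None when absent from this start (or while held).
- scoop: Flat polished-steel scoop, wooden handle, 130 to 210 g. Origin: underside, mid-width; +x to the open mouth, +z up. Pan floor 3 mm thick, x -66 to +56 mm, y -57 to +57; 3 mm walls 20 mm high at back and sides, mouth without lip. Pieces slide on it at slopes over about 17 to 27 degrees.
- scoop_mouth (a point): Middle of the scoop's front (mouth) edge, on the floor's upper face, at scoop x=+56, z=3 mm.
- scoop_handle (a point): Grip point in the handle's middle, at scoop x=-106, y=0, z=32 mm. The handle is a straight bar along scoop x, from x=-62 to -177 mm, 20 mm wide (y), 24 mm high (z 20 to 44 mm), to be pinched from above across its width.
- mat: Fixed cork mat, 160 mm (x) by 130 mm (y), 4 mm thick. Origin: centre of its underside. The scoop starts with its pan on it, near its centre, the handle overhanging, scoop x about along mat x, which points roughly to the robot's left.
- case: Lower half of the hinged wooden game case, fixed to the bench: open-topped box 180 mm (x) by 150 mm (y), rim 42 mm high, walls and floor 5 mm thick. Origin: centre of its underside; z up. The hinge runs along the +y rim, so the open upper half stands at +y and the case is free from the -y and x sides.
- case_hinge (a point): Middle of the hinge line: case x=0, y=+75, z=42 mm; the hinge axis runs along case x.
- lid_edge (a point): Middle of the upper half's free outer edge, 150 mm from the hinge line and 28 mm outward (on the outer face). When shut it lies at case x=0, y=-75, z=70 mm.
- case_lid (a joint): Hinge angle a of the upper half (rad): 0 shut, rim on rim; starts at 1.7 to 1.95, limit 2.0. A shell 180 x 150 mm, 28 mm deep, 140 g; stiff hinge stays at any angle; push its outer face shut from behind, then above (about 2 N). Hinge to free edge points along -cos a (case y) + sin a (case z); the outer face looks along sin a (y) + cos a (z).
- rice_bowl: White ceramic rice bowl, 114 mm across, 60 mm high, upright, not to be disturbed. Origin: centre of its underside.
- steel_pot: Small lidded steel pot, 116 mm across, 101 mm high with knob, upright, not to be disturbed. Origin: centre of its underside.
- maraca: Red plastic maraca lying down, about 200 mm long along its x, head 62 mm across, not to be disturbed. Origin: on the bench under its middle.
- kendama: Wooden kendama lying down, about 240 mm long along its x, 70 mm wide, up to 60 mm high, not to be disturbed. Origin: on the bench under it.

How it is judged:
On the way, in this order (a step that is already met when the one before it is completed fails the run):
1. every piece lies on the scoop, which stands on its mat (x of piece1 in the frame of scoop between -0.066 and 0.056 m and y of piece1 in the frame of scoop between -0.055 and 0.055 m and z of piece1 in the frame of scoop between -0.003 and 0.035 m and x of piece2 in the frame of scoop between -0.066 and 0.056 m and y of piece2 in the frame of scoop between -0.055 and 0.055 m and z of piece2 in the frame of scoop between -0.003 and 0.035 m and x of piece3 in the frame of scoop between -0.066 and 0.056 m and y of piece3 in the frame of scoop between -0.055 and 0.055 m and z of piece3 in the frame of scoop between -0.003 and 0.035 m and x of piece4 in the frame of scoop between -0.066 and 0.056 m and y of piece4 in the frame of scoop between -0.055 and 0.055 m and z of piece4 in the frame of scoop between -0.003 and 0.035 m and x of piece5 in the frame of scoop between -0.066 and 0.056 m and y of piece5 in the frame of scoop between -0.055 and 0.055 m and z of piece5 in the frame of scoop between -0.003 and 0.035 m and x of scoop in the frame of mat between -0.05 and 0.05 m and y of scoop in the frame of mat between -0.05 and 0.05 m and z of scoop in the frame of mat below 0.012 m and angle between scoop's own z axis and vertical below 0.2 rad), for 0.3 s.
2. the scoop is lifted clear of the mat, level, with every piece on it (x of piece1 in the frame of scoop between -0.066 and 0.056 m and y of piece1 in the frame of scoop between -0.055 and 0.055 m and z of piece1 in the frame of scoop between -0.003 and 0.035 m and x of piece2 in the frame of scoop between -0.066 and 0.056 m and y of piece2 in the frame of scoop between -0.055 and 0.055 m and z of piece2 in the frame of scoop between -0.003 and 0.035 m and x of piece3 in the frame of scoop between -0.066 and 0.056 m and y of piece3 in the frame of scoop between -0.055 and 0.055 m and z of piece3 in the frame of scoop between -0.003 and 0.035 m and x of piece4 in the frame of scoop between -0.066 and 0.056 m and y of piece4 in the frame of scoop between -0.055 and 0.055 m and z of piece4 in the frame of scoop between -0.003 and 0.035 m and x of piece5 in the frame of scoop between -0.066 and 0.056 m and y of piece5 in the frame of scoop between -0.055 and 0.055 m and z of piece5 in the frame of scoop between -0.003 and 0.035 m and angle between scoop's own z axis and vertical below 0.2 rad and z of scoop in the frame of mat above 0.04 m), for 0.2 s.
3. the scoop's mouth is over the case's lower half, the scoop still level with every piece on it (x of piece1 in the frame of scoop between -0.066 and 0.056 m and y of piece1 in the frame of scoop between -0.055 and 0.055 m and z of piece1 in the frame of scoop between -0.003 and 0.035 m and x of piece2 in the frame of scoop between -0.066 and 0.056 m and y of piece2 in the frame of scoop between -0.055 and 0.055 m and z of piece2 in the frame of scoop between -0.003 and 0.035 m and x of piece3 in the frame of scoop between -0.066 and 0.056 m and y of piece3 in the frame of scoop between -0.055 and 0.055 m and z of piece3 in the frame of scoop between -0.003 and 0.035 m and x of piece4 in the frame of scoop between -0.066 and 0.056 m and y of piece4 in the frame of scoop between -0.055 and 0.055 m and z of piece4 in the frame of scoop between -0.003 and 0.035 m and x of piece5 in the frame of scoop between -0.066 and 0.056 m and y of piece5 in the frame of scoop between -0.055 and 0.055 m and z of piece5 in the frame of scoop between -0.003 and 0.035 m and angle between scoop's own z axis and vertical below 0.2 rad and x of scoop_mouth in the frame of case between -0.09 and 0.09 m and y of scoop_mouth in the frame of case between -0.085 and 0.085 m), for 0.2 s.
4. the scoop is tipped with its mouth over the case (x of scoop_mouth in the frame of case between -0.09 and 0.09 m and y of scoop_mouth in the frame of case between -0.085 and 0.085 m and angle between scoop's own z axis and vertical above 0.25 rad), for 0.05 s.
5. every piece is in the case's lower half (x of piece1 in the frame of case between -0.088 and 0.088 m and y of piece1 in the frame of case between -0.073 and 0.073 m and z of piece1 in the frame of case between -0.003 and 0.045 m and x of piece2 in the frame of case between -0.088 and 0.088 m and y of piece2 in the frame of case between -0.073 and 0.073 m and z of piece2 in the frame of case between -0.003 and 0.045 m and x of piece3 in the frame of case between -0.088 and 0.088 m and y of piece3 in the frame of case between -0.073 and 0.073 m and z of piece3 in the frame of case between -0.003 and 0.045 m and x of piece4 in the frame of case between -0.088 and 0.088 m and y of piece4 in the frame of case between -0.073 and 0.073 m and z of piece4 in the frame of case between -0.003 and 0.045 m and x of piece5 in the frame of case between -0.088 and 0.088 m and y of piece5 in the frame of case between -0.073 and 0.073 m and z of piece5 in the frame of case between -0.003 and 0.045 m), for 0.3 s.
At the end, for the whole second after the job is handed in: Every piece is inside the case's lower half (below about 45 mm above the bench), the upper half is shut to within 0.035 rad (5 mm at its free edge), and the scoop lies level at rest on the mat, its origin within 50 mm of the mat's centre along each mat axis (all of step 5 and x of scoop in the frame of mat between -0.05 and 0.05 m and y of scoop in the frame of mat between -0.05 and 0.05 m and z of scoop in the frame of mat below 0.012 m and angle between scoop's own z axis and vertical below 0.2 rad and value of joint case_lid below 0.035 rad and linear speed of scoop below 0.02 m/s); the robot touches nothing.
It fails at once if the rice bowl is shifted more than 30 mm or tipped (distance of rice_bowl from where it was at the start of the episode above 0.03 m or angle between rice_bowl's own z axis and vertical above 0.4 rad).
It fails at once if the steel pot is shifted more than 30 mm or tipped (distance of steel_pot from where it was at the start of the episode above 0.03 m or angle between steel_pot's own z axis and vertical above 0.4 rad).
It fails at once if the maraca is shifted more than 30 mm or tipped (distance of maraca from where it was at the start of the episode above 0.03 m or angle between maraca's own z axis and vertical above 0.4 rad).
It fails at once if the kendama is shifted more than 30 mm or tipped (distance of kendama from where it was at the start of the episode above 0.03 m or angle between kendama's own z axis and vertical above 0.4 rad).
Of piece1, piece2, piece3, piece4, piece5 only 3 to 5 are there at a start; the rules pass over those that are not, and their reading is None.
At some moment in a run one of piece1, piece2, piece3, piece4, piece5 may be knocked a few centimetres aside while the robot is not near it.
It also fails if it takes over 208 s, if anything falls off the work surface, if the arm or the gripper's body presses on something with over 40 N, if the wrist force passes 120 N, or if a joint passes its speed limit or range.

## Working session

There is one attempt and no reset: what is moved stays moved. The work goes in short steps, Python scripts to look and compute and a shell command to move; the robot and the scene stay as the last step left them, time stands still between calls to the robot, and variables do not carry over. Pictures are saved under pics/ and viewed, about 12 in all and at most 16, crops included, and the job is handed in when it is done.

```bash
mkdir -p pics; ls; python3 - <<'E'
from bench import ctrl, imaging
import cv2
print(ctrl.get_obs(), ctrl.hold_point_z)
for n in ("scene","side"):
    c=imaging.camera(n); cv2.imwrite(f"pics/{n}0.png",cv2.resize(c["frame"][:,:,::-1],(800,600),interpolation=cv2.INTER_CUBIC))
    print(n,c["K"],c["R"],c["t"])
E
```

```text
pics
{'time_s': 0.0, 'q': array([ 1.07171889e+00,  1.81544977e-01,  1.60800032e+00, -1.32903749e-05,
        1.35379960e+00, -2.06323197e-01]), 'dq': array([-7.46903891e-04, -5.31431898e-04,  2.74261411e-04,  1.45773667e-03,
        6.83420529e-05, -1.37857831e-04]), 'joint_efforts': array([ 1.05911578e-03, -4.44876587e+01, -3.51339483e+01, -1.53333672e-04,
        9.27751302e-03, -4.89255015e-06]), 'eef_pos': array([0.16567069, 0.55004209, 0.23038565]), 'eef_rot': array([-0.56731571,  0.56784359,  0.42116567, -0.42228666]), 'wrist_force': array([ 0.12574306,  0.05283808, -0.21127276]), 'torque': array([-0.00902624,  0.02264263,  0.0099298 ]), 'opening': 1.001894086509803} 0.0187
scene [[387.800819     0.         249.6247318 ]
 [  0.         387.800819   191.10690651]
 [  0.           0.           1.        ]] [[ 0.73238995  0.68071995  0.01501066]
 [ 0.5196374  -0.54456301 -0.65835257]
 [-0.43997948  0.4899709  -0.75256001]] [-0.40594457 -0.32669602  1.28475456]
side [[463.9872353    0.         250.23538685]
 [  0.         463.9872353  194.30676745]
 [  0.           0.           1.        ]] [[ 0.84516042 -0.53410781  0.02080164]
 [-0.28870801 -0.48890505 -0.82317649]
 [ 0.44983502  0.68971059 -0.5674044 ]] [-0.57511199  0.20287135  0.98896084]
```

View pics/scene0.png

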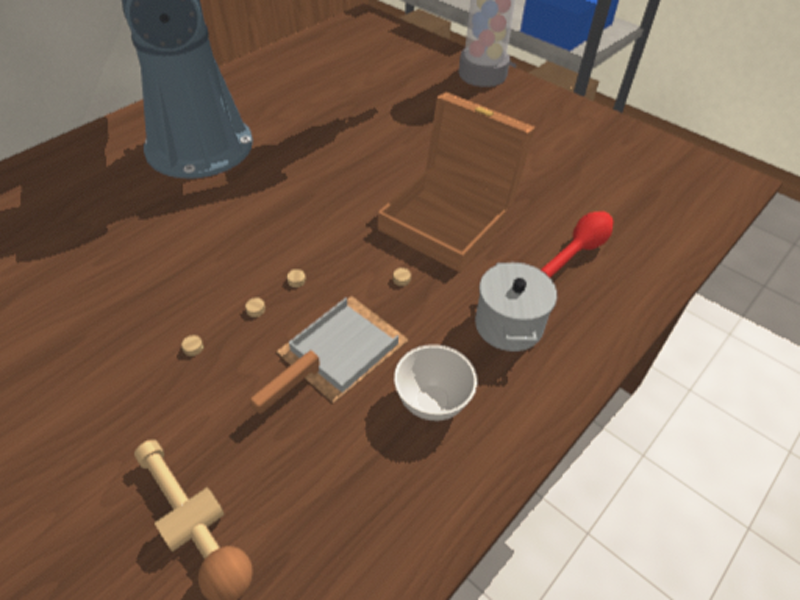

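View pics/side0.png

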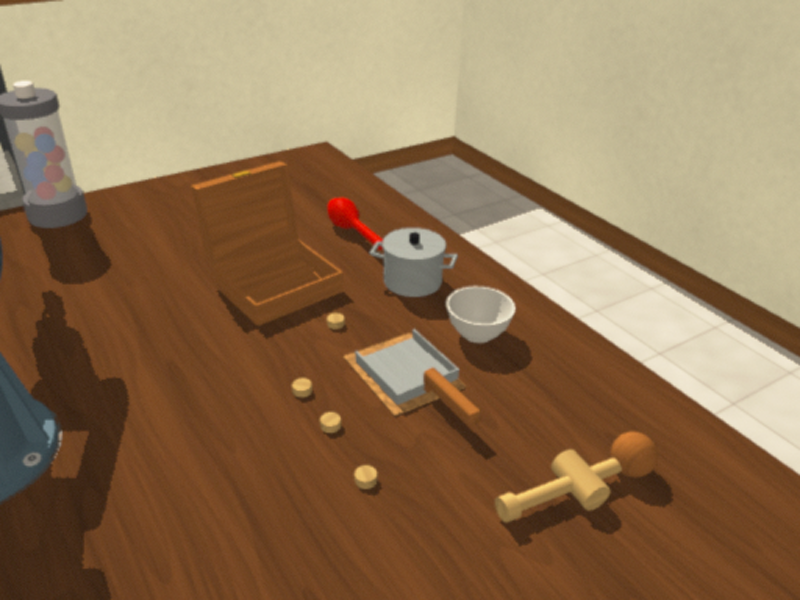

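```bash
cat > h.py <<'E'
import numpy as np, cv2
from bench import ctrl, imaging
S=800/512
def cloud(c):
    d=c["depth"]; K=c["K"]; v,u=np.mgrid[0:384,0:512]
    P=np.stack([(u-K[0,2])/K[0,0]*d,(v-K[1,2])/K[1,1]*d,d],-1)
    return (P-c["t"])@c["R"]   # R^T (P-t)
def at(C,uv,r=1):  # uv in 800x600 px
    u,v=[int(round((a+.5)/S-.5)) for a in uv]
    return np.median(C[v-r:v+r+1,u-r:u+r+1].reshape(-1,3),0)
def onplane(c,uv,z):
    u,v=[(a+.5)/S-.5 for a in uv]
    r=c["R"].T@np.linalg.solve(c["K"],[u,v,1]); o=-c["R"].T@c["t"]
    return o+r*(z-o[2])/r[2]
def pieces(c,C,zlo=.006,zhi=.022,box=None):
    hsv=cv2.cvtColor(c["frame"],cv2.COLOR_RGB2HSV)
    z=C[...,2]; m=((z>zlo)&(z<zhi)&(c["depth"]>0)).astype(np.uint8)
    n,l,st,_=cv2.connectedComponentsWithStats(m,connectivity=4)
    out=[]
    for i in range(1,n):
        P=C[l==i]
        if 20<st[i,4]<4000:
            e=np.ptp(P[:,:2],0)
            if e.max()<.045 and e.min()>.012:
                T=P[P[:,2]>P[:,2].max()-.004]; out.append((T.min(0)+T.max(0))/2)
    return out
E
python3 - <<'E'
from h import *
np.set_printoptions(precision=4,suppress=True)
px={"scene":dict(pc=[(191,345),(255,306),(296,277),(402,275)],mat=[(278,352),(350,298),(406,341),(335,398)],rim=[(380,211),(462,252),(505,211)],lid=[(440,95),(533,130)]),
"side":dict(pc=[(366,475),(330,420),(302,385),(336,319)],mat=[(346,356),(417,331),(0,0),(400,412)],rim=[(258,320),(341,270)],lid=[(194,188),(285,164)])}
for n in px:
    c=imaging.camera(n); C=cloud(c); p=px[n]
    print(n,"auto",np.array(pieces(c,C)))
    for k,z in (("pc",.012),("mat",.004),("rim",.042)):
        print(k,np.array([onplane(c,q,z) for q in p[k]])[:,:2].tolist())
    print("lid",np.array([at(C,(q[0],q[1]+3)) for q in p["lid"]]))
    if n=="scene":
        print("handle",[at(C,q,0) for q in [(257,400),(290,377),(312,358)]], "pan",at(C,(345,345)))
        print("bowl",at(C,(435,385)),"pot",at(C,(518,284)),"kend",[at(C,q) for q in [(150,450),(190,515),(225,570)]],"mar",[at(C,q) for q in[(550,270),(595,228)]])
        print("inner lid",[at(C,q) for q in [(480,130),(475,185)]])
        np.savez("c0.npz",C=C)
E
```

```text
scene auto [[ 0.5736  0.006   0.0145]
 [ 0.4473 -0.119   0.0144]
 [ 0.4473 -0.2082  0.0139]
 [ 0.5736 -0.1065  0.0075]
 [ 0.5713 -0.1237  0.0075]
 [ 0.5836 -0.1446  0.0076]
 [ 0.438  -0.3227  0.0144]
 [ 0.5978 -0.161   0.0074]
 [ 0.6015 -0.174   0.008 ]
 [ 0.6369 -0.1874  0.0079]]
pc [[0.44001555409376847, -0.32362468958654644], [0.4488070094878781, -0.20722462943649528], [0.4480327874790987, -0.11924089242302571], [0.5739799422046621, 0.007612761434687476]]
mat [[0.5407428971526292, -0.23801576140024555], [0.5420391061651992, -0.08484109215448371], [0.6686824377415646, -0.08726544966423339], [0.6632472560261118, -0.23467816167896915]]
rim [[0.4575111643256129, 0.07593364894620369], [0.6297789722638467, 0.09559719798583921], [0.6201102322867631, 0.232463180083601]]
lid [[0.4419 0.2442 0.1875]
 [0.6132 0.2851 0.1756]]
handle [array([ 0.6095, -0.3269,  0.0465]), array([ 0.6131, -0.2716,  0.0469]), array([ 1.0323, -0.5311,  0.7579])] pan [ 0.6074 -0.1588  0.0057]
bowl [ 0.7543 -0.1204  0.0078] pot [0.7643 0.0491 0.0993] kend [array([ 0.5628, -0.4652,  0.0368]), array([ 0.6715, -0.4801, 
[... 226 characters left out ...]
0203]
 [ 0.5709  0.0078  0.0139]
 [ 0.7417 -0.1662  0.02  ]
 [ 0.4444 -0.1204  0.0148]
 [ 0.4444 -0.2087  0.0147]
 [ 0.436  -0.3233  0.0142]
 [ 0.7323 -0.5084  0.0198]
 [ 0.5535 -0.4687  0.0199]]
pc [[0.43613735194358716, -0.32383692656566787], [0.4447670778750714, -0.20815533155494303], [0.4444882244104795, -0.11940715707039906], [0.5710183016597541, 0.004579111101959188]]
mat [[0.5409284460377316, -0.08358724447506283], [0.6776373697111313, -0.08619326882996436], [0.46126849815847326, 2.8376254143005455], [0.5446321162250597, -0.23884550822009232]]
rim [[0.4408666369974229, 0.03005697262349405], [0.6324785630821115, 0.09657899055903985]]
lid [[0.4341 0.26   0.1791]
 [0.6088 0.2632 0.1832]]
```

```bash
cat >> h.py <<'E'
from scipy.spatial.transform import Rotation as Ro
def Rt():
    o=ctrl.get_obs(); q=o["eef_rot"]; return o,Ro.from_quat([q[1],q[2],q[3],q[0]]).as_matrix()
def frame(yaw):  # tool down, tool x along world yaw
    x=np.array([np.cos(yaw),np.sin(yaw),0]); y=np.array([0,0,-1.]); return np.stack([x,y,np.cross(x,y)],1)
def go(p=None,R=None):
    o,A=Rt(); s=f"t={o['time_s']:.1f} pos {np.round(o['eef_pos'],4)} q6 {o['q'][5]:.2f} op {o['opening']*8.54:.2f}"
    if p is not None: s+=f" | shift cm {np.round(100*A.T@(np.array(p)-o['eef_pos']),2)}"
    if R is not None: s+=f" | rotvec {np.round(Ro.from_matrix(A.T@R).as_rotvec(),3)}"
    print(s)
def see(n,name,crop=None):
    c=imaging.camera(n); f=c["frame"][:,:,::-1]
    if crop: x0,y0,x1,y1=crop; f=f[y0:y1,x0:x1]
    k=min(800/f.shape[1],600/f.shape[0]); cv2.imwrite("pics/"+name,cv2.resize(f,None,fx=k,fy=k,interpolation=cv2.INTER_CUBIC)); return c
E
python3 - <<'E'
from h import *
np.set_printoptions(precision=4,suppress=True)
print(Rt()[1])
for d in (90,-90): go([.446,-.12,.2],frame(np.radians(d)))
# case rim fit from saved cloud
C=np.load("c0.npz")["C"].reshape(-1,3)
m=(abs(C[:,2]-.042)<.003)&(C[:,0]>.42)&(C[:,0]<.68)&(C[:,1]>.03)&(C[:,1]<.26)
P=C[m][:,:2].astype(np.float32); r=cv2.minAreaRect(P); print(len(P),r,cv2.boxPoints(r))
L=C[(C[:,2]>.08)&(C[:,2]<.22)&(C[:,0]>.4)&(C[:,0]<.66)&(C[:,1]>.15)&(C[:,1]<.34)]
c=L.mean(0); n=np.linalg.svd(L-c,full_matrices=False)[2][2]; print(len(L),c,n,L.min(0),L.max(0))
# scoop handle
H=C[(C[:,2]>.042)&(C[:,2]<.055)&(C[:,0]>.57)&(C[:,0]<.66)&(C[:,1]>-.38)&(C[:,1]<-.2)][:,:2].astype(np.float32)
r=cv2.minAreaRect(H);print(r,cv2.boxPoints(r))
W=C[(C[:,2]>.019)&(C[:,2]<.03)&(C[:,0]>.53)&(C[:,0]<.68)&(C[:,1]>-.25)&(C[:,1]<-.08)];print(W.min(0),W.max(0))
E
```

```text
[[ 0.2886 -0.0005 -0.9574]
 [ 0.9574 -0.001   0.2886]
 [-0.0011 -1.      0.0002]]
t=0.2 pos [0.1658 0.5502 0.2307] q6 -0.21 op 8.52 | shift cm [-56.08   3.12 -46.18] | rotvec [-0.    -0.293 -0.001]
t=0.2 pos [0.1658 0.5502 0.2307] q6 -0.21 op 8.52 | shift cm [-56.08   3.12 -46.18] | rotvec [ 0.001  2.849 -0.001]
597 ((0.5353549122810364, 0.16789665818214417), (0.1818845272064209, 0.18001268804073334), 6.227974891662598) [[0.4352 0.2475]
 [0.4547 0.0686]
 [0.6355 0.0883]
 [0.616  0.2672]]
2342 [0.5252 0.2634 0.1376] [-0.1063  0.9926 -0.0587] [0.4339 0.2264 0.08  ] [0.6185 0.2893 0.193 ]
((0.6089115738868713, -0.2769623100757599), (0.021766168996691704, 0.11409012228250504), 0.3869019150733948) [[ 0.5976 -0.22  ]
 [ 0.5984 -0.3341]
 [ 0.6202 -0.3339]
 [ 0.6194 -0.2198]]
[ 0.5492 -0.2487  0.019 ] [ 0.6651 -0.1008  0.0293]
```

```bash
python3 -m jog '[[[0,0,0],[0,-0.098,0],5],[[0,0,0],[0,-0.098,0],5],[[0,0,0],[0,-0.098,0],5],[[-3.8,0,-1.6],[0,0,0],5],[[-3.8,0,-1.6],[0,0,0],5],[[-3.8,0,-1.6],[0,0,0],5],[[-3.8,0,-1.6],[0,0,0],5],[[-3.8,0,-1.6],[0,0,0],5],[[-3.8,0,-1.6],[0,0,0],5],[[-3.8,0,-1.6],[0,0,0],5],[[-3.8,0,-1.6],[0,0,0],5],[[-3.8,0,-1.6],[0,0,0],5]]'
python3 -m jog '[[[-3.8,0,-1.6],[0,0,0],5],[[-3.8,0,-1.6],[0,0,0],5],[[-3.8,0,-1.6],[0,0,0],5],[[-3.8,0,-1.6],[0,0,0],5],[[-3.8,1,-1.6],[0,0,0],5],[[-3.8,1,-1.6],[0,0,0],5],[[-3,1,-1.6],[0,0,0],5],[[0,0,0],[0,0,0],5]]'
python3 - <<'E'
from h import *
go([.446,-.12,.05],frame(np.pi/2))
E
```

```text
time_s: 1.2
eef_pos: [0.3134, 0.2082, 0.2268]
eef_rot: [0.492, -0.492, -0.506, 0.509]
wrist_force: [1.8, 0.7, -0.0]
opening: 0.588
time_s: 1.87
eef_pos: [0.4343, -0.0562, 0.2006]
eef_rot: [-0.49, 0.498, 0.507, -0.506]
wrist_force: [-0.5, -0.1, -0.5]
opening: 0.586
t=1.9 pos [ 0.4343 -0.0562  0.2006] q6 -1.99 op 5.01 | shift cm [-6.3  15.11 -0.88] | rotvec [ 0.009  0.025 -0.007]
```

```bash
python3 -m jog '[[[-1.6,2.5,-0.3],[0.009,0.025,-0.007],5],[[-1.6,2.5,-0.3],[0,0,0],5],[[-1.6,2.5,-0.3],[0,0,0],5],[[-1.6,2.5,0],[0,0,0],5],[[0,2.5,0],[0,0,0],5],[[0,2.5,0],[0,0,0],5],[[0,0,0],[0,0,0],5]]'
python3 - <<'E'
from h import *
go([.446,-.12,.004],frame(np.pi/2))
c=imaging.camera("scene"); print(np.round([p for p in pieces(c,cloud(c)) if p[2]>.011],4))
E
```

```text
time_s: 2.45
eef_pos: [0.4466, -0.1258, 0.0471]
eef_rot: [-0.5, 0.503, 0.499, -0.497]
wrist_force: [-1.4, 0.8, -0.0]
opening: 0.583
t=2.5 pos [ 0.4466 -0.1258  0.0471] q6 -2.10 op 4.98 | shift cm [0.58 4.31 0.09] | rotvec [ 0.005 -0.007 -0.   ]
[[ 0.5738  0.0052  0.0138]
 [ 0.4457 -0.1193  0.0137]
 [ 0.4473 -0.2072  0.0139]
 [ 0.4383 -0.3232  0.0149]
 [ 0.6599 -0.1284  0.0219]
 [ 0.6189 -0.2201  0.0216]]
```

```bash
python3 -m jog '[[[0.6,1.8,0],[0,0,0],5],[[0,1.8,0],[0,0,0],5],[[0,0.6,0],[0,0,0],5],[[0,0,0],[0,0,0],2.2],[[0,0,0],[0,0,0],2.2],[[0,0,0],[0,0,0],2.2],[[0,0,0],[0,0,0],2.2],[[0,0,0],[0,0,0],2.2],[[0,0,0],[0,0,0],2.2]]'
python3 -m jog '[[[0,-2,0],[0,0,0],2.2],[[0,-2,0],[0,0,0],2.2],[[0,-2,0],[0,0,0],2.2],[[0,0,0],[0,0,0],2.2]]'
python3 - <<'E'
from h import *
go([.581,-.184,.06],frame(np.pi/2))
E
```

```text
time_s: 3.25
eef_pos: [0.4563, -0.1221, 0.0182]
eef_rot: [-0.493, 0.509, 0.502, -0.496]
wrist_force: [-0.4, 0.6, 0.1]
opening: 0.257
time_s: 3.58
eef_pos: [0.4543, -0.1215, 0.0806]
eef_rot: [-0.494, 0.508, 0.502, -0.496]
wrist_force: [-0.0, -0.5, -0.0]
opening: 0.254
t=3.6 pos [ 0.4543 -0.1215  0.0806] q6 -2.08 op 2.17 | shift cm [ -6.18   2.37 -12.64] | rotvec [ 0.02  -0.004 -0.009]
```

```bash
python3 -m jog '[[[0,0,0],[0.01,0,-0.005],5],[[0,0,0],[0.01,0,-0.004],5],[[0,0,0],[0,0,0],5]]'
python3 - <<'E'
from h import *
print(ctrl.get_obs()["q"])
go([.446,-.12,.05],frame(np.pi/2))
c=imaging.camera("side"); print(np.round([p for p in pieces(c,cloud(c)) if .011<p[2]<.018],4))
c=see("wrist","w1.png")
E
```

```text
time_s: 3.83
eef_pos: [0.4547, -0.1219, 0.0814]
eef_rot: [-0.501, 0.501, 0.499, -0.499]
wrist_force: [-0.0, 0.4, -0.3]
opening: 0.586
[-5.14928363e-01  1.50573385e-01  1.98183321e+00  1.94363134e-04
  1.00884643e+00 -2.08189477e+00]
t=3.8 pos [ 0.4547 -0.1219  0.0814] q6 -2.08 op 5.01 | shift cm [0.19 3.14 0.87] | rotvec [ 0.    -0.004 -0.   ]
[[ 5.736e-01 -3.000e-04  1.510e-02]
 [ 4.449e-01 -1.242e-01  1.420e-02]
 [ 4.450e-01 -2.085e-01  1.430e-02]
 [ 4.373e-01 -3.229e-01  1.420e-02]]
```

View pics/w1.png

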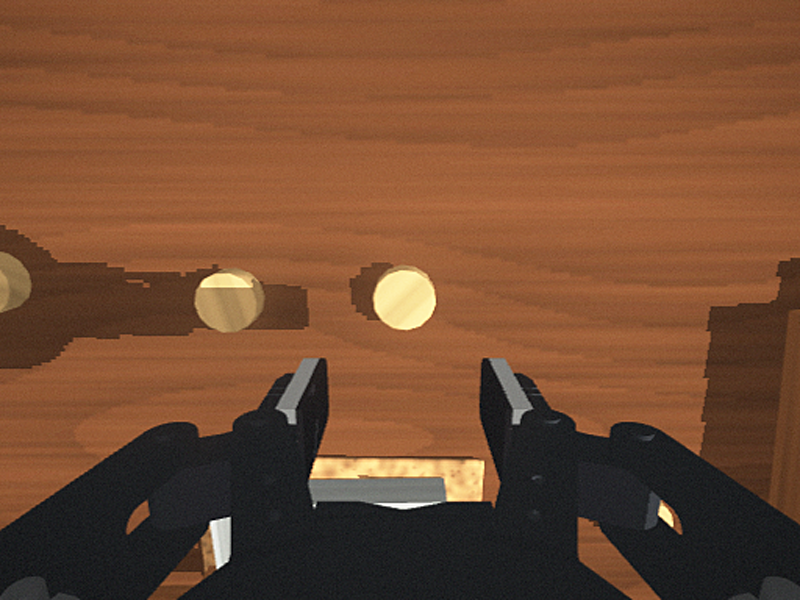

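```bash
python3 -m jog '[[[-0.05,1.5,0.45],[0,0,0],5],[[0,1.5,0.45],[0,0,0],5],[[0,1.5,0],[0,0,0],5],[[0,0,0],[0,0,0],5]]'; python3 -m jog '[[[0,1,0],[0,0,0],5],[[0,0,0],[0,0,0],5]]'
python3 - <<'E'
from h import *
go([.446,-.122,.008],frame(np.pi/2))
E
```

```text
time_s: 4.27
eef_pos: [0.4444, -0.1217, 0.0327]
eef_rot: [0.502, -0.5, -0.499, 0.499]
wrist_force: [-1.2, 0.5, -0.2]
opening: 0.587
time_s: 4.43
eef_pos: [0.4431, -0.1209, 0.0212]
eef_rot: [0.503, -0.499, -0.499, 0.499]
wrist_force: [-1.5, 0.8, 0.0]
opening: 0.586
t=4.4 pos [ 0.4431 -0.1209  0.0212] q6 -2.09 op 5.01 | shift cm [-0.11  1.32 -0.3 ] | rotvec [-0.005 -0.004  0.003]
```

```bash
python3 -m jog '[[[-0.1,0.9,-0.3],[-0.005,-0.004,0.003],5],[[0,0.5,0],[0,0,0],5],[[0,0,0],[0,0,0],5]]'; python3 -m jog '[[[0,0,0],[0,0,0],2.2],[[0,0,0],[0,0,0],2.2],[[0,0,0],[0,0,0],2.2]]';python3 -m jog '[[[0,0,0],[0,0,0],2.2],[[0,0,0],[0,0,0],2.2],[[0,0,0],[0,0,0],2.2]]'

```

```text
time_s: 4.68
eef_pos: [0.4463, -0.1219, 0.0077]
eef_rot: [0.5, -0.499, -0.5, 0.5]
wrist_force: [-0.3, 0.9, 0.4]
opening: 0.585
time_s: 4.93
eef_pos: [0.4469, -0.1222, 0.0092]
eef_rot: [-0.5, 0.5, 0.5, -0.5]
wrist_force: [0.0, 0.2, -0.4]
opening: 0.305
time_s: 5.18
eef_pos: [0.4478, -0.1226, 0.0104]
eef_rot: [-0.499, 0.5, 0.5, -0.5]
wrist_force: [-0.2, -0.5, -0.6]
opening: 0.302
```

```bash
python3 -m jog '[[[0,-2,0],[0,0,0],2.2],[[0,-2,0],[0,0,0],2.2],[[0,-2,0],[0,0,0],2.2],[[0,0,0],[0,0,0],2.2]]'
python3 - <<'E'
from h import *
go([.581,-.184,.05],frame(np.pi/2))
c=see("wrist","w2.png",(160,150,400,330))
E
```

```text
time_s: 5.52
eef_pos: [0.4462, -0.1219, 0.0714]
eef_rot: [0.501, -0.499, -0.5, 0.5]
wrist_force: [1.5, -0.4, 0.1]
opening: 0.305
t=5.5 pos [ 0.4462 -0.1219  0.0714] q6 -2.10 op 2.61 | shift cm [ -6.22   2.1  -13.48] | rotvec [-0.002  0.     0.002]
```

View pics/w2.png

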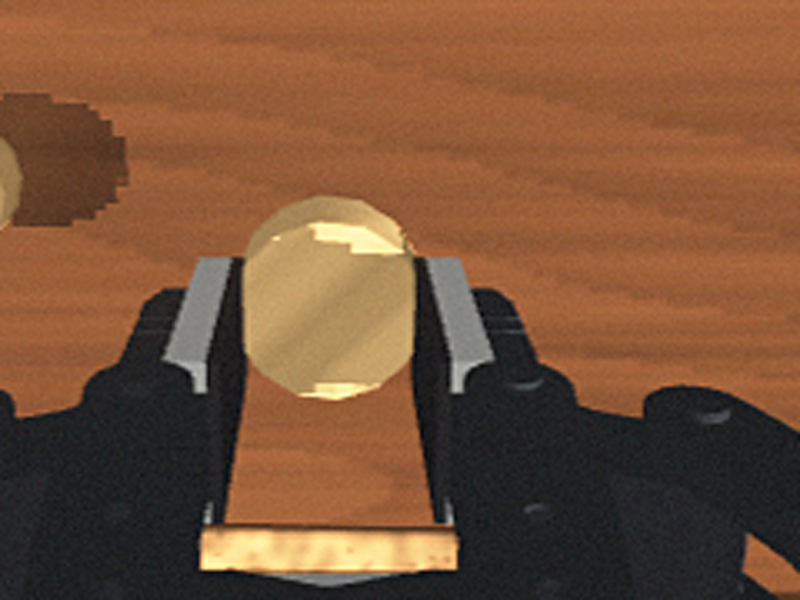

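```bash
python3 -m jog '[[[-1.4,0,-3],[0,0,0],2.2],[[-1.4,0,-3],[0,0,0],2.2],[[-1.4,0,-3],[0,0,0],2.2],[[-1.4,0.8,-3],[0,0,0],2.2],[[-0.6,1,-1.4],[0,0,0],2.2],[[0,0,0],[0,0,0],2.2]]'
python3 - <<'E'
from h import *
go([.581,-.184,.018],frame(np.pi/2))
E
```

```text
time_s: 6.07
eef_pos: [0.5786, -0.1822, 0.0421]
eef_rot: [0.505, -0.495, -0.499, 0.501]
wrist_force: [-0.1, 0.3, -0.3]
opening: 0.3
t=6.1 pos [ 0.5786 -0.1822  0.0421] q6 -2.07 op 2.56 | shift cm [-0.2   2.41 -0.27] | rotvec [-0.012  0.     0.007]
```

```bash
python3 -m jog '[[[-0.2,1.2,-0.2],[-0.012,0,0.007],2.2],[[0,1.1,0],[0,0,0],2.2],[[0,0.2,0],[0,0,0],2.2],[[0,0,0],[0,0,0],3.6],[[0,0,0],[0,0,0],3.6],[[0,0,0],[0,0,0],3.6]]'
python3 -m jog '[[[0,-2,0],[0,0,0],3.6],[[0,-2,0],[0,0,0],3.6],[[0,-1,0],[0,0,0],5],[[-0.5,0,3],[0,0,0],5],[[-0.5,0,3],[0,0,0],5],[[-0.5,0,3],[0,0,0],5],[[-0.5,0,3],[0,0,0],5],[[-0.5,0,1.4],[0,0,0],5],[[0,0,0],[0,0,0],5]]'
python3 - <<'E'
from h import *
c=imaging.camera("side"); print(np.round([p for p in pieces(c,cloud(c)) if .011<p[2]<.018],4))
go([.446,-.208,.03],frame(np.pi/2))
E
```

```text
time_s: 6.57
eef_pos: [0.5756, -0.1816, 0.012]
eef_rot: [0.503, -0.497, -0.499, 0.501]
wrist_force: [-0.5, 0.4, 0.3]
opening: 0.413
time_s: 7.32
eef_pos: [0.4377, -0.2061, 0.0688]
eef_rot: [0.5, -0.498, -0.501, 0.502]
wrist_force: [0.7, -0.3, 0.0]
opening: 0.582
[[ 0.4448 -0.21    0.0142]
 [ 0.4353 -0.3229  0.0143]]
t=7.4 pos [ 0.4388 -0.206   0.069 ] q6 -2.26 op 5.00 | shift cm [-0.21  3.9  -0.73] | rotvec [-0.002  0.004  0.001]
```

```bash
python3 -m jog '[[[-0.3,1.5,-0.4],[0,0,0],5],[[0,1.5,-0.3],[0,0,0],5],[[0,1.5,0],[0,0,0],5],[[0,0,0],[0,0,0],5]]'
python3 - <<'E'
from h import *
go([.446,-.209,.007],frame(np.pi/2))
E
```

```text
time_s: 7.7
eef_pos: [0.4512, -0.2108, 0.026]
eef_rot: [-0.496, 0.502, 0.501, -0.5]
wrist_force: [-0.8, 0.3, -0.1]
opening: 0.581
t=7.7 pos [ 0.4512 -0.2108  0.026 ] q6 -2.25 op 4.96 | shift cm [0.19 1.9  0.53] | rotvec [ 0.006  0.003 -0.005]
```

```bash
python3 -m jog '[[[0.2,0.9,0.4],[0.006,0.003,-0.005],5],[[0,0.7,0.2],[0,0,0],5],[[0,0.3,0],[0,0,0],5],[[0,0,0],[0,0,0],5]]'; python3 -m jog '[[[0,0,0],[0,0,0],2.2],[[0,0,0],[0,0,0],2.2],[[0,0,0],[0,0,0],2.2],[[0,0,0],[0,0,0],2.2],[[0,0,0],[0,0,0],2.2]]'
python3 -m jog '[[[0,-2,0],[0,0,0],2.2],[[0,-2,0],[0,0,0],2.2],[[0,-2,0],[0,0,0],2.2],[[0,0,0],[0,0,0],2.2]]'
python3 - <<'E'
from h import *
go([.635,-.184,.05],frame(np.pi/2))
E
```

```text
time_s: 8.03
eef_pos: [0.4474, -0.2086, 0.0067]
eef_rot: [-0.499, 0.5, 0.501, -0.5]
wrist_force: [0.6, -0.5, -0.4]
opening: 0.589
time_s: 8.45
eef_pos: [0.4486, -0.2094, 0.0084]
eef_rot: [-0.498, 0.501, 0.501, -0.5]
wrist_force: [-0.3, 0.5, -0.1]
opening: 0.306
time_s: 8.78
eef_pos: [0.4474, -0.2087, 0.0697]
eef_rot: [-0.499, 0.5, 0.501, -0.5]
wrist_force: [0.5, 0.4, -0.2]
opening: 0.308
t=8.8 pos [ 0.4474 -0.2087  0.0697] q6 -2.25 op 2.63 | shift cm [  2.44   2.   -18.76] | rotvec [ 0.002  0.001 -0.   ]
```

```bash
python3 -m jog '[[[0.4,0,-3],[0,0,0],2.2],[[0.4,0,-3],[0,0,0],2.2],[[0.4,0,-3],[0,0,0],2.2],[[0.4,0,-3],[0,0,0],2.2],[[0.4,0,-3],[0,0,0],2.2],[[0.4,0.8,-3],[0,0,0],2.2],[[0,0.8,-0.8],[0,0,0],2.2],[[0,0,0],[0,0,0],2.2]]'
python3 - <<'E'
from h import *
go([.635,-.184,.017],frame(np.pi/2))
E
```

```text
time_s: 9.45
eef_pos: [0.6423, -0.183, 0.0504]
eef_rot: [-0.499, 0.502, 0.5, -0.499]
wrist_force: [-0.3, -0.2, -1.3]
opening: 0.303
t=9.4 pos [ 0.6423 -0.183   0.0504] q6 -2.02 op 2.59 | shift cm [-0.1   3.33  0.74] | rotvec [ 0.003 -0.002 -0.001]
```

```bash
python3 -m jog '[[[-0.1,1.2,0.5],[0,0,0],2.2],[[0,1.2,0.2],[0,0,0],2.2],[[0,0.7,0],[0,0,0],2.2],[[0,0.1,0],[0,0,0],2.2],[[0,0,0],[0,0,0],3.6],[[0,0,0],[0,0,0],3.6],[[0,0,0],[0,0,0],3.6]]'
python3 -m jog '[[[0,-2,0],[0,0,0],3.6],[[0,-2,0],[0,0,0],3.6],[[0,-1.5,0],[0,0,0],5],[[-2.2,0,3],[0,0,0],5],[[-2.2,0,3],[0,0,0],5],[[-2.2,0,3],[0,0,0],5],[[-2.2,0,3],[0,0,0],5],[[-2.2,0,3],[0,0,0],5],[[-2.2,0,3],[0,0,0],5],[[-0.6,0,1.5],[0,0,0],5],[[0,0,0],[0,0,0],5]]'
python3 - <<'E'
from h import *
for n in("side","scene"):
    c=imaging.camera(n); print(np.round([p for p in pieces(c,cloud(c)) if .011<p[2]<.026],4))
go([.437,-.323,.03],frame(np.pi/2))
E
```

```text
time_s: 10.03
eef_pos: [0.6316, -0.1836, 0.0142]
eef_rot: [0.501, -0.5, -0.499, 0.499]
wrist_force: [-0.1, -0.1, 0.7]
opening: 0.423
time_s: 10.95
eef_pos: [0.4349, -0.3297, 0.0818]
eef_rot: [-0.492, 0.506, 0.501, -0.5]
wrist_force: [0.3, -0.1, 0.6]
opening: 0.584
[[ 0.7428 -0.1706  0.0198]
 [ 0.4356 -0.3235  0.0147]
 [ 0.7305 -0.5075  0.02  ]
 [ 0.6618 -0.5031  0.0202]
 [ 0.5542 -0.4681  0.0197]]
[[ 0.5748  0.0045  0.0148]
 [ 0.4392 -0.3228  0.0137]]
t=11.1 pos [ 0.4374 -0.329   0.0821] q6 -2.44 op 4.99 | shift cm [0.67 5.2  0.13] | rotvec [ 0.017  0.003 -0.013]
```

```bash
python3 -m jog '[[[0.5,1.5,0.1],[0.017,0.003,-0.013],5],[[0.1,1.5,0],[0,0,0],5],[[0,1.5,0],[0,0,0],5],[[0,1,0],[0,0,0],5],[[0,0,0],[0,0,0],5]]'
python3 - <<'E'
from h import *
go([.437,-.323,.007],frame(np.pi/2))
E
```

```text
time_s: 11.47
eef_pos: [0.4445, -0.3223, 0.0287]
eef_rot: [-0.496, 0.502, 0.502, -0.501]
wrist_force: [-1.1, 0.4, -0.6]
opening: 0.585
t=11.5 pos [ 0.4445 -0.3223  0.0287] q6 -2.42 op 5.00 | shift cm [-0.05  2.17  0.77] | rotvec [ 0.007  0.005 -0.006]
```

```bash
python3 -m jog '[[[0,0.9,0.6],[0.007,0.005,-0.006],5],[[0,0.8,0.2],[0,0,0],5],[[0,0.5,0],[0,0,0],5],[[0,0,0],[0,0,0],5]]'; python3 -m jog '[[[0,0,0],[0,0,0],2.2],[[0,0,0],[0,0,0],2.2],[[0,0,0],[0,0,0],2.2],[[0,0,0],[0,0,0],2.2],[[0,0,0],[0,0,0],2.2]]'
python3 -m jog '[[[0,-2,0],[0,0,0],2.2],[[0,-2,0],[0,0,0],2.2],[[0,-2,0],[0,0,0],2.2],[[0,0,0],[0,0,0],2.2]]'
python3 - <<'E'
from h import *
go([.581,-.128,.05],frame(np.pi/2))
E
```

```text
time_s: 11.8
eef_pos: [0.4383, -0.3215, 0.0057]
eef_rot: [-0.499, 0.499, 0.501, -0.501]
wrist_force: [-0.7, -1.2, -0.1]
opening: 0.584
time_s: 12.22
eef_pos: [0.439, -0.3225, 0.0071]
eef_rot: [-0.499, 0.5, 0.501, -0.5]
wrist_force: [-0.5, 0.5, 0.0]
opening: 0.315
time_s: 12.55
eef_pos: [0.438, -0.3219, 0.0684]
eef_rot: [-0.5, 0.499, 0.501, -0.5]
wrist_force: [0.5, -0.8, 0.4]
opening: 0.31
t=12.6 pos [ 0.438  -0.3219  0.0684] q6 -2.43 op 2.64 | shift cm [ 19.36   1.85 -14.33] | rotvec [0.    0.002 0.001]
```

```bash
python3 -m jog '[[[2.6,0,-1.9],[0,0,0],2.2],[[2.6,0,-1.9],[0,0,0],2.2],[[2.6,0,-1.9],[0,0,0],2.2],[[2.6,0,-1.9],[0,0,0],2.2],[[2.6,0,-1.9],[0,0,0],2.2],[[2.6,0,-1.9],[0,0,0],2.2],[[2.6,0.8,-1.9],[0,0,0],2.2],[[1,0.8,-0.7],[0,0,0],2.2],[[0,0,0],[0,0,0],2.2]]'
python3 - <<'E'
from h import *
go([.581,-.128,.017],frame(np.pi/2))
E
```

```text
time_s: 13.3
eef_pos: [0.5845, -0.1256, 0.0512]
eef_rot: [-0.499, 0.504, 0.499, -0.498]
wrist_force: [-1.3, -0.4, -1.1]
opening: 0.311
t=13.3 pos [ 0.5845 -0.1256  0.0512] q6 -1.97 op 2.65 | shift cm [-0.23  3.42  0.37] | rotvec [ 0.006 -0.005 -0.005]
```

```bash
python3 -m jog '[[[-0.2,1.2,0.3],[0,0,0],2.2],[[0,1.2,0],[0,0,0],2.2],[[0,0.8,0],[0,0,0],2.2],[[0,0.1,0],[0,0,0],2.2],[[0,0,0],[0,0,0],3.5],[[0,0,0],[0,0,0],3.5],[[0,0,0],[0,0,0],3.5]]'
python3 -m jog '[[[0,-2,0],[0,0,0],3.5],[[0,-2,0],[0,0,0],3.5],[[0,-1,0],[0,0,0],5],[[3,0,0],[0,0,0],5],[[3,0,0.1],[0,0,0],5],[[3,0,0.1],[0,0,0],5],[[3,0,0.1],[0,0,0],5],[[1,0,0.2],[0,0,0],5],[[0,0,0],[0,0,0],5]]'
python3 - <<'E'
from h import *
c=imaging.camera("scene"); print(np.round([p for p in pieces(c,cloud(c)) if .011<p[2]<.026],4))
c=imaging.camera("side"); print(np.round([p for p in pieces(c,cloud(c)) if .011<p[2]<.026],4))
go([.573,.004,.03],frame(np.pi/2))
see("wrist","w3.png")
E
```

```text
time_s: 13.88
eef_pos: [0.5766, -0.1325, 0.0119]
eef_rot: [-0.501, 0.504, 0.496, -0.498]
wrist_force: [-0.2, 0.1, -0.7]
opening: 0.409
time_s: 14.63
eef_pos: [0.5768, -0.0034, 0.0689]
eef_rot: [-0.5, 0.51, 0.496, -0.494]
wrist_force: [0.0, -0.0, -1.3]
opening: 0.585
[[0.5739 0.0047 0.0141]]
[[ 0.5708  0.0046  0.0151]
 [ 0.5534 -0.4691  0.0201]]
t=14.7 pos [ 0.5773 -0.0054  0.0689] q6 -1.76 op 5.00 | shift cm [0.97 3.88 0.5 ] | rotvec [ 0.012 -0.02  -0.009]
```

View pics/w3.png

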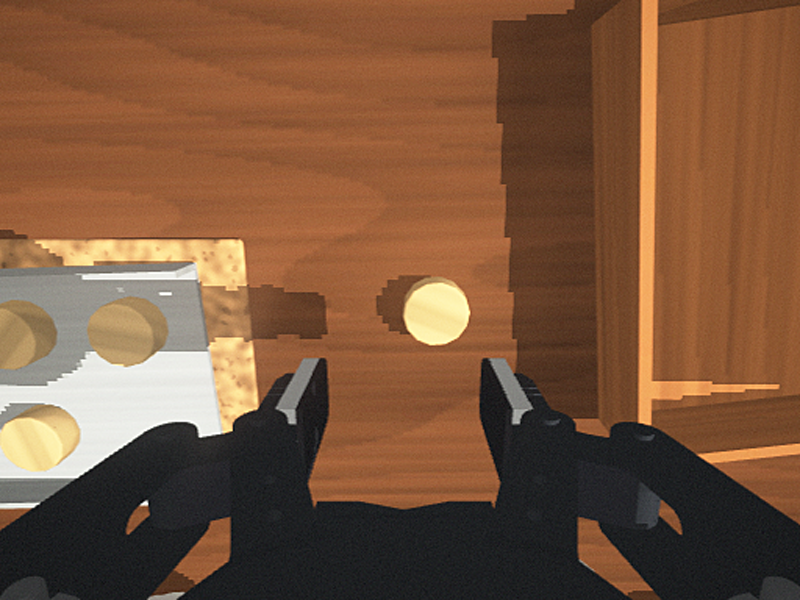

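```bash
python3 -m jog '[[[0.8,1.5,0.3],[0.012,-0.02,-0.009],5],[[0.1,1.5,0],[0,0,0],5],[[0,1,0],[0,0,0],5],[[0,0,0],[0,0,0],5]]'
python3 - <<'E'
from h import *
go([.573,.004,.006],frame(np.pi/2))
E
```

```text
time_s: 15.12
eef_pos: [0.5772, -0.0037, 0.0288]
eef_rot: [-0.5, 0.503, 0.499, -0.498]
wrist_force: [-0.5, 1.2, -0.3]
opening: 0.585
t=15.1 pos [ 0.5772 -0.0037  0.0288] q6 -1.78 op 4.99 | shift cm [0.77 2.28 0.43] | rotvec [ 0.004 -0.007 -0.002]
```

```bash
python3 -m jog '[[[0.7,0.6,0.4],[0.004,-0.007,-0.002],5],[[0.3,0.8,0.1],[0,0,0],5],[[0,0.8,0],[0,0,0],5],[[0,0,0],[0,0,0],5]]'; python3 -m jog '[[[0,0,0],[0,0,0],2.2],[[0,0,0],[0,0,0],2.2],[[0,0,0],[0,0,0],2.2],[[0,0,0],[0,0,0],2.2],[[0,0,0],[0,0,0],2.2]]'
python3 -m jog '[[[0,-2,0],[0,0,0],2.2],[[0,-2,0],[0,0,0],2.2],[[0,-2,0],[0,0,0],2.2],[[0,0,0],[0,0,0],2.2]]'
python3 - <<'E'
from h import *
go([.635,-.128,.05],frame(np.pi/2))
E
```

```text
time_s: 15.45
eef_pos: [0.5724, 0.0043, 0.0054]
eef_rot: [-0.501, 0.501, 0.499, -0.499]
wrist_force: [-0.3, 0.1, 0.2]
opening: 0.587
time_s: 15.87
eef_pos: [0.5732, 0.0043, 0.0064]
eef_rot: [-0.5, 0.501, 0.5, -0.499]
wrist_force: [0.2, -0.8, 0.3]
opening: 0.312
time_s: 16.2
eef_pos: [0.5722, 0.0045, 0.0675]
eef_rot: [0.501, -0.5, -0.499, 0.5]
wrist_force: [1.4, 0.4, 0.3]
opening: 0.305
t=16.2 pos [0.5722 0.0045 0.0675] q6 -1.77 op 2.61 | shift cm [-13.24   1.74  -6.31] | rotvec [-0.001 -0.002 -0.   ]
```

```bash
python3 -m jog '[[[-2.6,0,-1.2],[0,0,0],2.2],[[-2.6,0,-1.2],[0,0,0],2.2],[[-2.6,0,-1.2],[0,0,0],2.2],[[-2.6,0,-1.2],[0,0,0],2.2],[[-2.6,0.8,-1.2],[0,0,0],2.2],[[0,0.8,0],[0,0,0],2.2],[[0,0,0],[0,0,0],2.2]]'
python3 - <<'E'
from h import *
go([.635,-.129,.017],frame(np.pi/2))
E
```

```text
time_s: 16.78
eef_pos: [0.6349, -0.1298, 0.0505]
eef_rot: [-0.498, 0.501, 0.501, -0.5]
wrist_force: [-0.6, 0.3, 0.0]
opening: 0.312
t=16.8 pos [ 0.6349 -0.1298  0.0505] q6 -1.96 op 2.67 | shift cm [0.09 3.35 0.  ] | rotvec [ 0.003  0.002 -0.001]
```

```bash
python3 -m jog '[[[0.1,1.2,0],[0,0,0],2.2],[[0,1.2,0],[0,0,0],2.2],[[0,0.8,0],[0,0,0],2.2],[[0,0.1,0],[0,0,0],2.2],[[0,0,0],[0,0,0],3.5],[[0,0,0],[0,0,0],3.5],[[0,0,0],[0,0,0],3.5]]'
python3 -m jog '[[[0,-2,0],[0,0,0],3.5],[[0,-2,0],[0,0,0],3.5],[[0,-3,0],[0,0,0],5],[[0,-3,0],[0,0,0],5],[[0,0,0],[0,0.12,0],5],[[0,0,0],[0,0.12,0],5],[[0,0,0],[0,0.12,0],5],[[0,0,0],[0,0.12,0],5],[[0,0,0],[0,0.12,0],5],[[0,0,0],[0,0.12,0],5],[[0,0,0],[0,0.12,0],5]]'
python3 -m jog '[[[0,0,0],[0,0.12,0],5],[[0,0,0],[0,0.12,0],5],[[0,0,0],[0,0.12,0],5],[[0,0,0],[0,0.12,0],5],[[0,0,0],[0,0.12,0],5],[[0,0,0],[0,0.12,0],5],[[0,0,0],[0,0,0],5]]'
python3 - <<'E'
from h import *
np.set_printoptions(precision=4,suppress=True)
go([.608,-.263,.1],frame(0))
c=see("scene","s1.png",(140,140,340,290)); C=cloud(c).reshape(-1,3)
H=C[(C[:,2]>.042)&(C[:,2]<.055)&(C[:,0]>.57)&(C[:,0]<.66)&(C[:,1]>-.38)&(C[:,1]<-.2)][:,:2].astype(np.float32)
r=cv2.minAreaRect(H);print(cv2.boxPoints(r))
E
```

```text
time_s: 17.37
eef_pos: [0.6315, -0.1233, 0.0112]
eef_rot: [0.5, -0.497, -0.501, 0.502]
wrist_force: [0.4, -0.7, -0.3]
opening: 0.413
time_s: 18.28
eef_pos: [0.6357, -0.1222, 0.1253]
eef_rot: [-0.661, 0.665, 0.248, -0.242]
wrist_force: [0.5, -0.1, -1.2]
opening: 0.583
time_s: 18.87
eef_pos: [0.6383, -0.1216, 0.1318]
eef_rot: [-0.705, 0.709, -0.01, 0.023]
wrist_force: [0.1, 0.1, 0.4]
opening: 0.582
t=18.9 pos [ 0.6383 -0.1216  0.1318] q6 -0.33 op 4.97 | shift cm [ -2.43   3.21 -14.24] | rotvec [ 0.006 -0.046  0.019]
[[ 0.5984 -0.3337]
 [ 0.6195 -0.3339]
 [ 0.6208 -0.2197]
 [ 0.5997 -0.2195]]
```

View pics/s1.png

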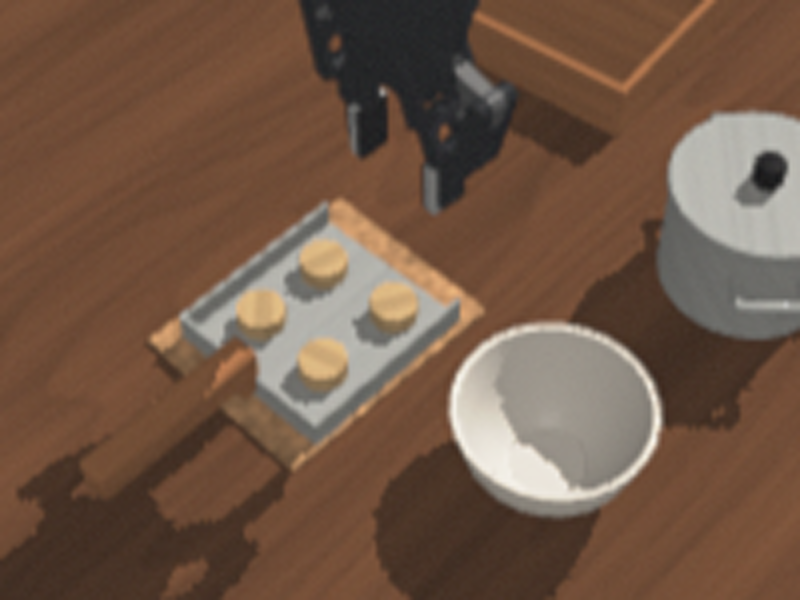

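```bash
python3 -m jog '[[[0,0,-2.5],[0.006,-0.046,0.019],5],[[-0.7,0,-2.5],[0,0,0],5],[[-0.7,0,-2.5],[0,0,0],5],[[-0.7,0,-2.5],[0,0,0],5],[[-0.7,1,-2.3],[0,0,0],5],[[0,2,0],[0,0,0],5],[[0,2,0],[0,0,0],5],[[0,0,0],[0,0,0],5]]'
python3 - <<'E'
from h import *
go([.609,-.247,.02],frame(0))
E
```

```text
time_s: 19.58
eef_pos: [0.6136, -0.2511, 0.0866]
eef_rot: [-0.705, 0.709, 0.02, -0.014]
wrist_force: [-0.5, 0.2, -1.4]
opening: 0.583
t=19.6 pos [ 0.6136 -0.2511  0.0866] q6 -0.62 op 4.98 | shift cm [-0.5   6.65  0.47] | rotvec [0.006 0.048 0.009]
```

```bash
python3 -m jog '[[[-0.4,1,0.4],[0.006,0.045,0.009],5],[[0,1.5,0],[0,0,0],5],[[0,1.5,0],[0,0,0],5],[[0,1.5,0],[0,0,0],5],[[0,0.5,0],[0,0,0],5],[[0,0,0],[0,0,0],5]]'
python3 - <<'E'
from h import *
go([.609,-.247,.02],frame(0))
E
```

```text
time_s: 20.08
eef_pos: [0.6118, -0.2473, 0.0259]
eef_rot: [-0.706, 0.708, 0.008, -0.006]
wrist_force: [-0.1, 0.0, -0.3]
opening: 0.583
t=20.1 pos [ 0.6118 -0.2473  0.0259] q6 -0.58 op 4.98 | shift cm [-0.28  0.59  0.04] | rotvec [0.002 0.02  0.004]
```

```bash
python3 -m jog '[[[-0.2,0.6,0],[0.002,0.025,0.004],5],[[0,0.1,0],[0,0,0],5],[[0,0,0],[0,0,0],5]]'
python3 -m jog '[[[0,0,0],[0,0,0],3],[[0,0.03,0],[0,0,0],2],[[0,0.03,0],[0,0,0],1],[[0,0.03,0],[0,0,0],0.5],[[0,0,0],[0,0,0],0.5],[[0,0,0],[0,0,0],0.5]]'
python3 - <<'E'
from h import *
go([.609,-.247,.02],frame(0))
E
```

```text
time_s: 20.33
eef_pos: [0.6105, -0.2471, 0.019]
eef_rot: [-0.707, 0.707, -0.002, 0.002]
wrist_force: [0.0, -0.6, 0.1]
opening: 0.586
time_s: 20.83
eef_pos: [0.6115, -0.248, 0.0202]
eef_rot: [-0.706, 0.708, -0.001, 0.002]
wrist_force: [1.7, -1.6, -1.5]
opening: 0.222
t=20.8 pos [ 0.6115 -0.248   0.0202] q6 -0.56 op 1.90 | shift cm [-0.25  0.02  0.1 ] | rotvec [ 0.002 -0.004  0.003]
```

```bash
python3 -m jog '[[[0,-0.3,0],[0,0,0],0.5],[[0,-0.5,0],[0,0,0],0.5],[[0,-0.8,0],[0,0,0],0.5],[[0,-1,0],[0,0,0],0.5],[[0,-1,0],[0,0,0],0.5],[[0,-1,0],[0,0,0],0.5],[[0,-1,0],[0,0,0],0.5],[[0,-1,0],[0,0,0],0.5],[[0,-1,0],[0,0,0],0.5],[[0,-0.8,0],[0,0,0],0.5],[[0,-0.5,0],[0,0,0],0.5],[[0,0,0],[0,0,0],0.5]]'
python3 - <<'E'
from h import *
go([.609,-.247,.13],frame(0))
see("side","d1.png",(180,120,380,270))
E
```

```text
time_s: 21.83
eef_pos: [0.6122, -0.2482, 0.1216]
eef_rot: [-0.706, 0.709, 0.001, 0.003]
wrist_force: [-0.7, 0.2, -2.1]
opening: 0.223
t=21.8 pos [ 0.6122 -0.2482  0.1216] q6 -0.56 op 1.91 | shift cm [-0.32 -0.84  0.12] | rotvec [ 0.004 -0.004  0.006]
```

View pics/d1.png

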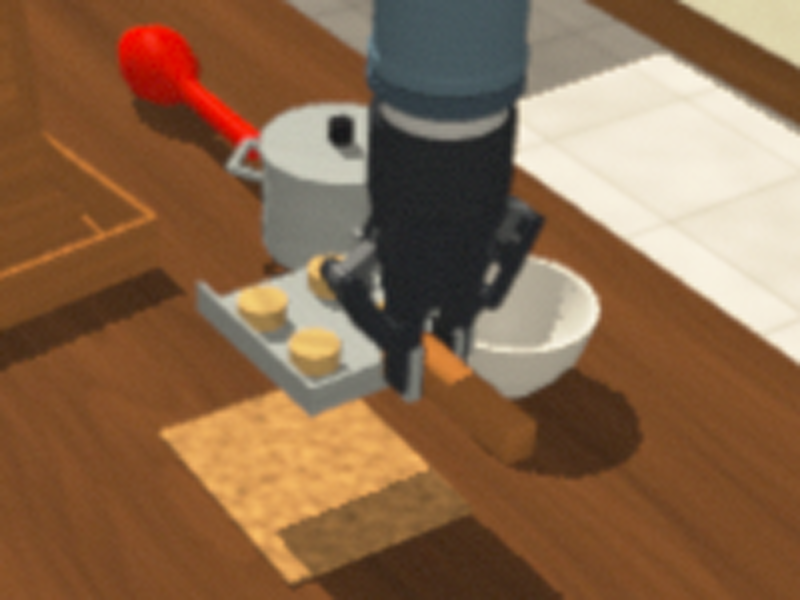

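```bash
python3 -m jog '[[[-0.2,-0.2,0.6],[0.002,-0.002,0.003],0.5],[[-0.4,-0.1,1.2],[0.002,-0.002,0.003],0.5],[[-0.6,-0.1,1.8],[0,0,0],0.5],[[-0.6,0,2],[0,0,0],0.5],[[-0.6,0,2],[0,0,0],0.5],[[-0.6,0,2],[0,0,0],0.5],[[-0.6,0,2],[0,0,0],0.5],[[-0.6,0,2],[0,0,0],0.5],[[-0.6,0,2],[0,0,0],0.5],[[-0.5,0,1.6],[0,0,0],0.5],[[-0.3,0,1],[0,0,0],0.5],[[-0.1,0,0.4],[0,0,0],0.5]]'
python3 - <<'E'
from h import *
go([.54,-.014,.13],frame(0))
E
```

```text
time_s: 22.88
eef_pos: [0.5415, -0.0437, 0.1173]
eef_rot: [0.711, -0.704, 0.006, 0.007]
wrist_force: [0.4, -0.2, -2.2]
opening: 0.227
t=22.9 pos [ 0.5415 -0.0437  0.1173] q6 -0.30 op 1.94 | shift cm [-0.17 -1.23  2.98] | rotvec [-0.01   0.001 -0.019]
```

```bash
python3 -m jog '[[[0,-0.2,0.5],[-0.005,0,-0.01],0.5],[[0,-0.4,1],[-0.005,0,-0.009],0.5],[[0,-0.4,0.9],[0,0,0],0.5],[[0,-0.2,0.5],[0,0,0],0.5],[[0,0,0],[0,0,0],0.5],[[0,0,0],[0,0,0],0.5],[[0,0,0],[0,0,0],0.5]]'
python3 - <<'E'
from h import *
go([.54,-.014,.13],frame(0)); print(ctrl.get_obs()["q"])
see("scene","s2.png",(150,50,400,237))
E
```

```text
time_s: 23.47
eef_pos: [0.542, -0.012, 0.131]
eef_rot: [-0.706, 0.708, 0.001, 0.0]
wrist_force: [-0.8, -0.1, -2.9]
opening: 0.225
t=23.5 pos [ 0.542 -0.012  0.131] q6 -0.24 op 1.92 | shift cm [-0.2  0.1 -0.2] | rotvec [0.002 0.002 0.003]
[-2.40425270e-01  2.19983781e-01  1.77842683e+00 -1.32310051e-03
  1.14029947e+00 -2.41467015e-01]
```

View pics/s2.png

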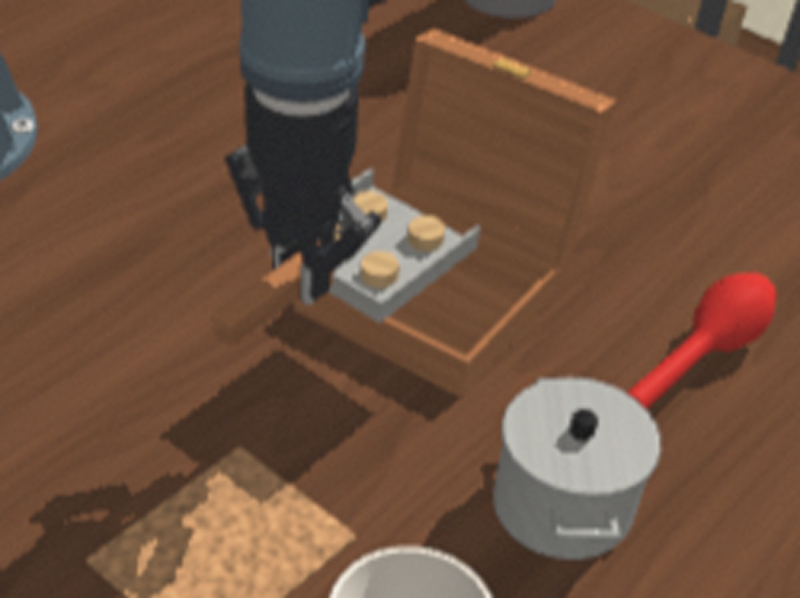

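```bash
python3 -m jog '[[[0,-0.4,0.05],[-0.05,0,0],0.5],[[0,-0.4,0.05],[-0.05,0,0],0.5],[[0,-0.4,0.05],[-0.05,0,0],0.5],[[0,-0.4,0.05],[-0.05,0,0],0.5],[[0,-0.4,0.05],[-0.05,0,0],0.5],[[0,-0.4,0.05],[-0.05,0,0],0.5]]'
python3 - <<'E'
from h import *
go(R=frame(0)); o,A=Rt(); print(o["q"], "mouth",o["eef_pos"]+A@[0,.013,.147])
E
```

```text
time_s: 24.02
eef_pos: [0.5425, -0.0119, 0.1544]
eef_rot: [-0.588, 0.809, -0.003, 0.004]
wrist_force: [-0.4, -0.2, -2.2]
opening: 0.221
t=24.0 pos [ 0.5425 -0.0119  0.1544] q6 0.09 op 1.89 | rotvec [ 0.314 -0.009  0.001]
[-0.05789023  0.22645244  1.75250539 -0.3419986   1.16614793  0.08789007] mouth [0.54390292 0.12387399 0.0966488 ]
```

```bash
python3 -m jog '[[[0,-0.5,0.25],[-0.05,0,0],0.5],[[0,-0.5,0.25],[-0.05,0,0],0.5],[[0,-0.5,0.25],[-0.05,0,0],0.5],[[0,-0.5,0.25],[-0.05,0,0],0.5],[[0,-0.5,0.25],[-0.05,0,0],0.5],[[0,-0.5,0.25],[-0.05,0,0],0.5],[[0,-0.5,0.25],[-0.05,0,0],0.5],[[0,0,0],[0,0,0],0.5]]'
python3 - <<'E'
from h import *
go(R=frame(0)); o,A=Rt(); print(o["q"], "mouth",o["eef_pos"]+A@[0,.013,.147])
see("scene","s3.png",(150,50,400,237))
E
```

```text
time_s: 24.68
eef_pos: [0.5443, 0.019, 0.1781]
eef_rot: [-0.431, 0.903, -0.005, 0.006]
wrist_force: [-1.1, 0.3, -1.8]
opening: 0.221
t=24.7 pos [0.5443 0.019  0.1781] q6 0.44 op 1.88 | rotvec [ 0.681 -0.016  0.   ]
[ 0.18096049  0.34809538  1.66947576 -0.68792603  1.33956033  0.43611235] mouth [0.54642191 0.12503023 0.07546547]
```

View pics/s3.png

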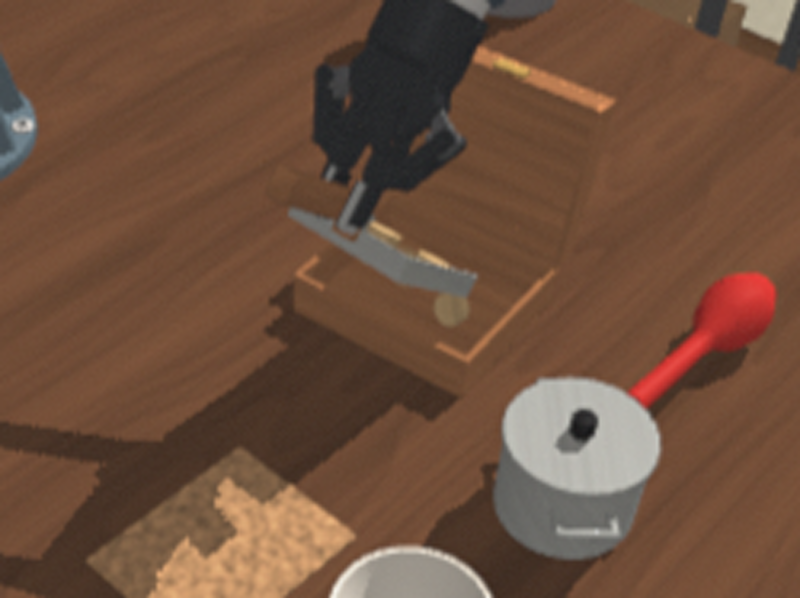

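```bash
python3 -m jog '[[[0,0,0],[-0.03,0,0],0.5],[[0,-0.2,0],[-0.02,0,0],0.5],[[0,0,0],[0,0,0],0.5],[[0,0,0],[0,0,0],0.5],[[0,0,0],[0,0,0],0.5],[[0,0,0],[0,0,0],0.5]]'
python3 - <<'E'
from h import *
go(R=frame(0)); o,A=Rt(); print(o["q"], "mouth",o["eef_pos"]+A@[0,.013,.147])
see("scene","s4.png",(200,70,360,190))
E
```

```text
time_s: 25.23
eef_pos: [0.545, 0.0171, 0.1799]
eef_rot: [-0.409, 0.913, -0.008, 0.007]
wrist_force: [0.4, -0.0, -1.0]
opening: 0.224
t=25.2 pos [0.545  0.0171 0.1799] q6 0.47 op 1.92 | rotvec [ 0.729 -0.02  -0.001]
[ 0.19718664  0.36969596  1.65917783 -0.72841091  1.36378181  0.46812111] mouth [0.54755089 0.11810686 0.07231264]
```

View pics/s4.png

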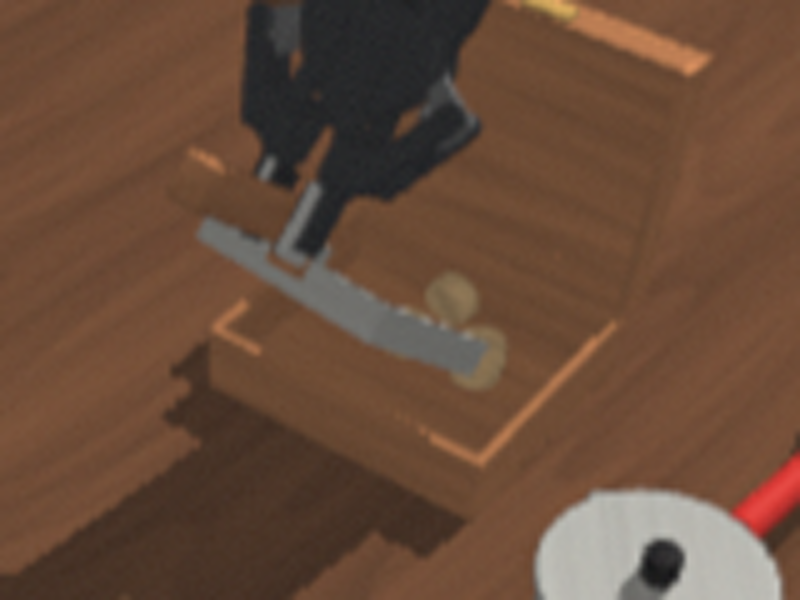

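```bash
python3 -m jog '[[[0,-0.6,0.2],[-0.05,0,0],0.5],[[0,-0.6,0.2],[-0.05,0,0],0.5],[[0,0,0],[0,0,0],0.5],[[0,0,0],[0,0,0],0.5],[[0,0,0],[0,0,0],0.5],[[0,-1.4,-1.4],[0,0,0],0.5],[[0,-1.4,-1.4],[0,0,0],0.5],[[0,-1.4,-1.4],[0,0,0],0.5],[[0,-1.4,-1.4],[0,0,0],0.5],[[0,0,0],[0,0,0],0.5]]'
python3 - <<'E'
from h import *
np.set_printoptions(precision=4,suppress=True)
go(R=frame(0)); o,A=Rt(); print(o["q"], "mouth",o["eef_pos"]+A@[0,.013,.147])
for n in ("scene","wrist"):
    c=imaging.camera(n); C=cloud(c)
    L=(C-np.array([.537,.153,0]))@np.array([[.994,-.108,0],[.108,.994,0],[0,0,1]])
    m=((abs(L[...,0])<.083)&(abs(L[...,1])<.068)&(L[...,2]>.012)&(L[...,2]<.03)).astype(np.uint8)
    k,l,st,ce=cv2.connectedComponentsWithStats(m)
    for i in range(1,k):
        if st[i,4]>25: print(n,st[i,4],L[l==i].min(0),L[l==i].max(0))
see("scene","s5.png",(200,60,360,180))
E
```

```text
time_s: 26.12
eef_pos: [0.5441, 0.0279, 0.2679]
eef_rot: [-0.365, 0.931, -0.01, 0.006]
wrist_force: [0.4, -0.4, -1.2]
opening: 0.228
t=26.1 pos [0.5441 0.0279 0.2679] q6 0.42 op 1.95 | rotvec [ 0.824 -0.024 -0.006]
[ 0.2503  0.316   1.5797 -0.7861  1.5393  0.4243] mouth [0.5468 0.1182 0.1512]
scene 52 [-0.0213  0.0468  0.0125] [0.0075 0.0636 0.0298]
scene 67 [-0.0301  0.0062  0.0122] [-0.0029  0.0357  0.0209]
scene 39 [0.0178 0.0049 0.012 ] [0.0483 0.0237 0.029 ]
```

View pics/s5.png

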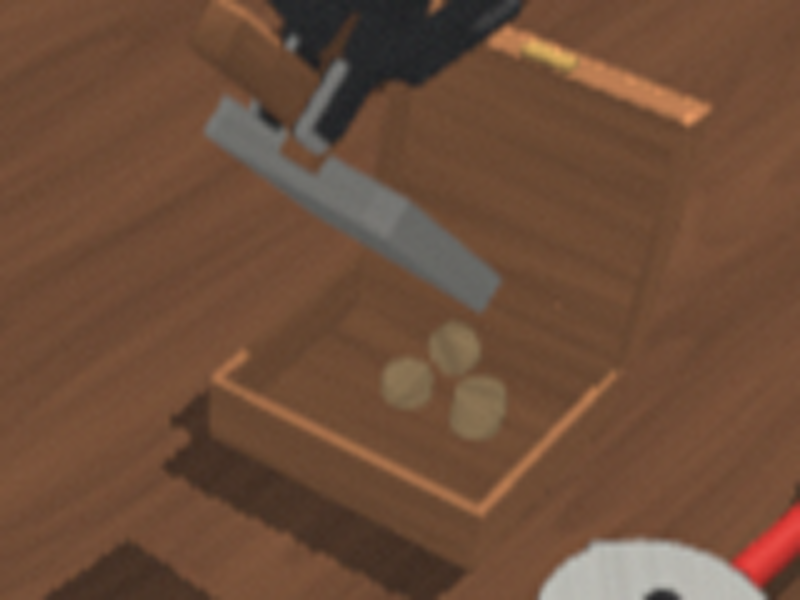

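```bash
python3 - <<'E'
from h import *
np.set_printoptions(precision=3,suppress=True)
c=imaging.camera("scene"); C=cloud(c)
L=(C-np.array([.537,.153,0]))@np.array([[.994,-.108,0],[.108,.994,0],[0,0,1]])
def px(x,y): return int(200+x/5),int(60+y/5)
for q in [(455,338),(455,350),(407,375),(407,388),(478,385),(478,398),(478,410),(478,425),(478,433)]:
    u,v=px(*q); print(q,L[v,u],c["frame"][v,u])
cs=imaging.camera("side"); D=cloud(cs); D=(D-np.array([.537,.153,0]))@np.array([[.994,-.108,0],[.108,.994,0],[0,0,1]])
m=(abs(D[...,0])<.083)&(abs(D[...,1])<.068)&(D[...,2]>.008)&(D[...,2]<.06)
hs=cs["frame"].astype(int); print("side",m.sum(), D[m].max(0) if m.any() else "")
# scoop: sample pan points
o,A=Rt()
T=(C-o["eef_pos"])@A; m=(abs(T[...,0])<.05)&(T[...,2]>.04)&(T[...,2]<.145)&(T[...,1]<.012)&(T[...,1]>-.02)
print("pan pts",m.sum(), np.histogram(T[m][:,1],bins=8) if m.any() else "")
T=(cloud(cs)-o["eef_pos"])@A; m=(abs(T[...,0])<.05)&(T[...,2]>.03)&(T[...,2]<.145)&(T[...,1]<.02)&(T[...,1]>-.02)
print("pan pts side",m.sum(), np.histogram(T[m][:,1],bins=8) if m.any() else "")
E
```

```text
(455, 338) [-0.004  0.053  0.034] [138 114  83]
(455, 350) [-0.001  0.049  0.026] [126 105  76]
(407, 375) [-0.017  0.022  0.017] [134 112  81]
(407, 388) [-0.011  0.013  0.019] [133 112  81]
(478, 385) [0.028 0.024 0.032] [124 104  76]
(478, 398) [0.032 0.018 0.031] [132 111  81]
(478, 410) [0.038 0.009 0.03 ] [137 114  84]
(478, 425) [0.041 0.006 0.022] [134 112  82]
(478, 433) [0.038 0.012 0.012] [133 112  81]
side 359 [0.083 0.068 0.045]
pan pts 0 
pan pts side 516 (array([  4,   0,   1,   1,   0,   0,  81, 429]), array([-0.003, -0.   ,  0.003,  0.005,  0.008,  0.011,  0.014,  0.016,
        0.019]))
```

```bash
python3 -m jog '[[[0,0,-1],[0.1,0,0],0.5],[[0,0,-1],[0.1,0,0],0.5],[[0,0,-1],[0.1,0,0],0.5],[[0,0,-1],[0.1,0,0],0.5],[[0,0,-1],[0.1,0,0],0.5],[[0,0,-1],[0.1,0,0],0.5],[[0,0,-1],[0.1,0,0],0.5],[[0,0,-1],[0.1,0,0],0.5],[[0,0,0],[0.02,0,0],0.5],[[0,0,0],[0,0,0],0.5]]'
python3 - <<'E'
from h import *
go([.6115,-.248,.1],frame(0))
E
```

```text
time_s: 27.2
eef_pos: [0.5357, -0.0431, 0.2814]
eef_rot: [0.717, -0.696, 0.016, 0.003]
wrist_force: [0.4, -0.9, -1.9]
opening: 0.223
t=27.2 pos [ 0.5357 -0.0431  0.2814] q6 -0.30 op 1.91 | shift cm [  8.41  17.32 -20.87] | rotvec [-0.03  -0.018 -0.026]
```

```bash
python3 -m jog '[[[0.7,1.2,-1.7],[-0.03,-0.018,-0.026],0.5],[[0.7,1.4,-1.9],[0,0,0],0.5],[[0.7,1.4,-1.9],[0,0,0],0.5],[[0.7,1.4,-1.9],[0,0,0],0.5],[[0.7,1.4,-1.9],[0,0,0],0.5],[[0.7,1.4,-1.9],[0,0,0],0.5],[[0.7,1.4,-1.9],[0,0,0],0.5],[[0.7,1.4,-1.9],[0,0,0],0.5],[[0.7,1.4,-1.9],[0,0,0],0.5],[[0.7,1.4,-1.9],[0,0,0],0.5],[[0.6,1.2,-1.2],[0,0,0],0.5],[[0,0,0],[0,0,0],0.5]]'
python3 - <<'E'
from h import *
go([.6115,-.248,.06],frame(0))
E
```

```text
time_s: 28.2
eef_pos: [0.6093, -0.2354, 0.1086]
eef_rot: [-0.703, 0.711, -0.003, -0.016]
wrist_force: [-1.0, 0.1, -1.2]
opening: 0.223
t=28.2 pos [ 0.6093 -0.2354  0.1086] q6 -0.55 op 1.90 | shift cm [ 0.32  4.87 -1.21] | rotvec [ 0.011  0.018 -0.027]
```

```bash
python3 -m jog '[[[0.3,1,-0.6],[0.011,0.018,-0.027],0.5],[[0,1.2,-0.6],[0,0,0],0.5],[[0,1.2,0],[0,0,0],0.5],[[0,1.2,0],[0,0,0],0.5],[[0,1,0],[0,0,0],0.5],[[0,0.8,0],[0,0,0],0.5],[[0,0,0],[0,0,0],0.5]]'
python3 - <<'E'
from h import *
np.set_printoptions(precision=4,suppress=True)
go([.6115,-.248,.021],frame(0))
c=imaging.camera("scene"); C=cloud(c).reshape(-1,3)
P=C[(C[:,0]>.565)&(C[:,0]<.65)&(C[:,1]>-.19)&(C[:,1]<-.105)&(C[:,2]>0)&(C[:,2]<.06)]
a=np.linalg.lstsq(np.c_[P[:,:2]-[.6,-.15],np.ones(len(P))],P[:,2],rcond=None)[0]; print(len(P),a)
E
```

```text
time_s: 28.78
eef_pos: [0.6104, -0.2385, 0.0351]
eef_rot: [0.708, -0.707, 0.0, 0.007]
wrist_force: [-1.0, 0.8, -1.7]
opening: 0.224
t=28.8 pos [ 0.6104 -0.2385  0.0351] q6 -0.56 op 1.91 | shift cm [ 0.12  1.4  -0.95] | rotvec [-0.002  0.01  -0.011]
880 [-0.012   0.0042  0.0217]
```

```bash
python3 -m jog '[[[0.1,0.6,-0.9],[-0.002,0.01,-0.011],0.5],[[0,0.5,0],[0,0,0],0.5],[[0,0.3,0],[0,0,0],0.5],[[0,0.1,0],[0,0,0],0.5],[[0,0,0],[0,0,0],0.5]]'
python3 - <<'E'
from h import *
go([.6115,-.248,.021],frame(0))
E
```

```text
time_s: 29.25
eef_pos: [0.6136, -0.2498, 0.0218]
eef_rot: [-0.706, 0.708, 0.002, 0.003]
wrist_force: [-0.6, -0.3, -1.1]
opening: 0.227
t=29.2 pos [ 0.6136 -0.2498  0.0218] q6 -0.56 op 1.93 | shift cm [-0.21  0.08  0.18] | rotvec [ 0.004 -0.001  0.006]
```

```bash
python3 -m jog '[[[-0.1,0.15,0],[0,0,0],0.5],[[0,0.05,0],[0,0,0],0.5],[[0,0,0],[0,0,0],3],[[0,0,0],[0,0,0],5],[[0,0,0],[0,0,0],5],[[0,0,0],[0,0,0],5],[[0,-1,0],[0,0,0],5],[[0,-2.5,0],[0,0,0],5],[[0,-3.5,0],[0,0,0],5],[[0,-4,0],[0,0,0],5],[[0,-4,0],[0,0,0],5],[[0,-4,0],[0,0,0],5]]'
python3 -m jog '[[[0,-4,0],[0,0,0],5],[[0,-4,0],[0,0,0],5],[[0,-2,0],[0,0,0],0.2],[[0,0,0],[0,0,0],0.2]]'
python3 - <<'E'
from h import *
np.set_printoptions(precision=4,suppress=True)
go([.49,.38,.3],frame(np.radians(6)))
c=see("scene","s6.png"); C=cloud(c); print("jar",at(C,(487,70)),onplane(c,(487,85),0))
C=C.reshape(-1,3)
P=C[(C[:,0]>.565)&(C[:,0]<.65)&(C[:,1]>-.19)&(C[:,1]<-.105)&(C[:,2]>0)&(C[:,2]<.06)]
a=np.linalg.lstsq(np.c_[P[:,:2]-[.6,-.15],np.ones(len(P))],P[:,2],rcond=None)[0]; print(len(P),a)
H=C[(C[:,2]>.042)&(C[:,2]<.055)&(C[:,0]>.57)&(C[:,0]<.66)&(C[:,1]>-.38)&(C[:,1]<-.2)][:,:2].astype(np.float32)
print(cv2.boxPoints(cv2.minAreaRect(H)))
E
```

```text
time_s: 30.25
eef_pos: [0.6062, -0.2457, 0.2095]
eef_rot: [0.709, -0.705, 0.004, 0.003]
wrist_force: [0.8, 0.7, -0.2]
opening: 0.587
time_s: 30.58
eef_pos: [0.6092, -0.2473, 0.3293]
eef_rot: [-0.706, 0.709, 0.002, 0.003]
wrist_force: [0.5, -0.3, 0.8]
opening: 0.314
t=30.6 pos [ 0.6092 -0.2473  0.3293] q6 -0.56 op 2.68 | shift cm [-12.01   2.57  62.72] | rotvec [ 0.005 -0.106  0.007]
jar [0.2942 0.6165 0.0411] [0.2909 0.6264 0.    ]
980 [ 0.     -0.0002  0.0061]
[[ 0.6044 -0.2222]
 [ 0.6065 -0.3362]
 [ 0.6271 -0.3358]
 [ 0.625  -0.2218]]
```

View pics/s6.png

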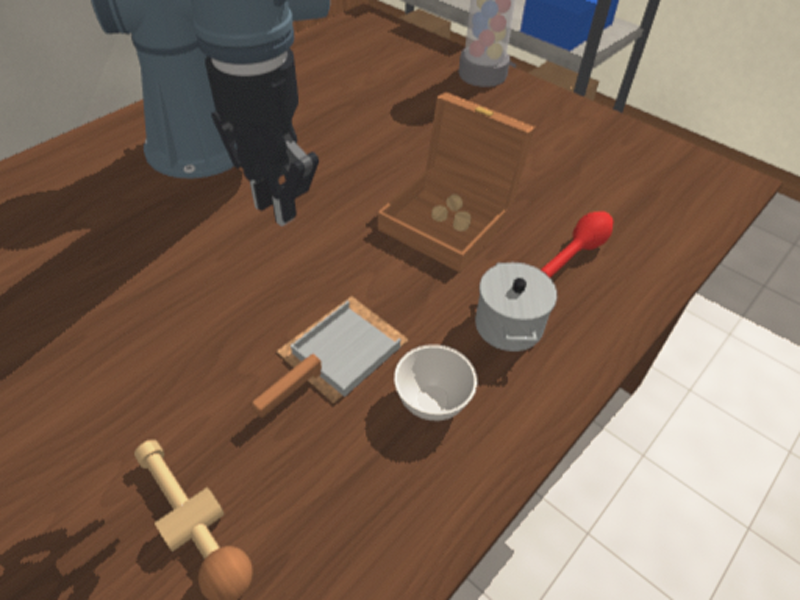

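```bash
python3 -m jog '[[[-0.7,0,2],[0,-0.05,0],0.2],[[-0.7,0,4],[0,-0.05,0],0.2],[[-0.7,0,4],[0,0,0],0.2],[[-0.7,0,4],[0,0,0],0.2],[[-0.7,0,4],[0,0,0],0.2],[[-0.7,0,4],[0,0,0],0.2],[[-0.7,0,4],[0,0,0],0.2],[[-0.7,0,4],[0,0,0],0.2],[[-0.7,0,4],[0,0,0],0.2],[[-0.7,0,4],[0,0,0],0.2],[[-0.7,0,4],[0,0,0],0.2],[[0,0,0],[0,0,0],0.2]]'
python3 - <<'E'
from h import *
go([.49,.38,.3],frame(np.radians(6)))
E
```

```text
time_s: 31.63
eef_pos: [0.4799, 0.1724, 0.3056]
eef_rot: [0.707, -0.705, -0.026, 0.042]
wrist_force: [0.2, -0.2, -0.1]
opening: 0.023
t=31.6 pos [0.4799 0.1724 0.3056] q6 0.01 op 0.19 | shift cm [ 3.01  0.57 20.56] | rotvec [-0.004 -0.009 -0.023]
```

```bash
python3 -m jog '[[[0.4,-0.3,3.5],[0,0,0],0.2],[[0.4,-0.3,3.5],[0,-0.009,-0.02],0.2],[[0.4,-0.3,3.5],[0,0,0],0.2],[[0.4,0,3.5],[0,0,0],0.2],[[0.4,0,3.5],[0,0,0],0.2],[[0.4,0,3],[0,0,0],0.2],[[0,0,0],[0,0,0],0.2]]'
python3 - <<'E'
from h import *
go([.51,.38,.145],frame(np.radians(6)))
o,A=Rt(); print(o["q"])
E
```

```text
time_s: 32.22
eef_pos: [0.4762, 0.3855, 0.3014]
eef_rot: [-0.705, 0.707, 0.03, -0.045]
wrist_force: [-0.7, -1.0, -0.7]
opening: 0.027
t=32.2 pos [0.4762 0.3855 0.3014] q6 0.38 op 0.23 | shift cm [ 3.63 15.57 -0.88] | rotvec [ 0.002  0.001 -0.021]
[0.48391579 0.22925791 1.40887383 0.00599347 1.52327228 0.37784319]
```

```bash
python3 -m jog '[[[0.6,2.5,0],[0,0,-0.02],0.2],[[0.6,2.5,0],[0,0,0],0.2],[[0.6,2.5,0],[0,0,0],0.2],[[0.6,2.5,0],[0,0,0],0.2],[[0.6,2.5,0],[0,0,0],0.2],[[0.4,2,-0.5],[0,0,0],0.2],[[0,0.5,-1],[0,0,0],0.2],[[0,0,0],[0,0,0],0.2]]'
python3 - <<'E'
from h import *
go([.515,.33,.148],frame(np.radians(6)))
E
```

```text
time_s: 32.88
eef_pos: [0.5059, 0.3685, 0.1328]
eef_rot: [-0.702, 0.71, 0.034, -0.045]
wrist_force: [0.5, 0.0, 0.5]
opening: 0.022
t=32.9 pos [0.5059 0.3685 0.1328] q6 0.33 op 0.19 | shift cm [ 0.46 -1.49 -3.94] | rotvec [ 0.01   0.007 -0.016]
```

```bash
python3 -m jog '[[[0.2,-1,-1.5],[0.01,0.007,-0.016],0.2],[[0.2,-1,-1.5],[0,0,0],0.2],[[0,0,-1.5],[0,0,0],0.2],[[0,0,-1.2],[0,0,0],0.2],[[0,0,-1],[0,0,0],0.2],[[0,0,-1],[0,0,0],0.2],[[0,0,-1],[0,0,0],0.2],[[0,0,-1],[0,0,0],0.2],[[0,0,0],[0,0,0],0.2]]'
python3 -m jog '[[[0,0,-1],[0,0,0],0.2],[[0,0,-1],[0,0,0],0.2],[[0,0,-1],[0,0,0],0.2],[[0,0,-1],[0,0,0],0.2],[[0,0,0],[0,0,0],0.2]]'
python3 - <<'E'
from h import *
go([.53,.2,.158],frame(np.radians(6)))
c=imaging.camera("side"); C=cloud(c).reshape(-1,3)
E
```

```text
time_s: 33.63
eef_pos: [0.522, 0.264, 0.16]
eef_rot: [0.707, -0.705, -0.038, 0.035]
wrist_force: [0.5, 0.8, -1.1]
opening: 0.023
time_s: 34.05
eef_pos: [0.5264, 0.221, 0.1597]
eef_rot: [0.707, -0.705, -0.038, 0.035]
wrist_force: [0.2, 0.5, -0.0]
opening: 0.021
t=34.0 pos [0.5264 0.221  0.1597] q6 0.08 op 0.18 | shift cm [ 0.14  0.16 -2.12] | rotvec [-0.003 -0.001  0.004]
```

```bash
python3 -m jog '[[[0,0,-1],[0,0,0],0.2],[[0,0.1,-1],[0,0,0],0.2],[[0,0.4,-1.1],[0,0,0],0.2],[[0,0.4,-1.1],[0,0,0],0.2],[[0,0.5,-1.1],[0,0,0],0.2],[[0,0.5,-1.1],[0,0,0],0.2],[[0,0.9,-1],[0,0,0],0.2],[[0,0,0],[0,0,0],0.2]]'
python3 - <<'E'
from h import *
go([.537,.128,.115],frame(np.radians(6)))
see("side","d2.png",(80,80,300,245))
E
```

```text
time_s: 34.77
eef_pos: [0.5337, 0.1401, 0.1274]
eef_rot: [0.707, -0.705, -0.037, 0.036]
wrist_force: [-1.1, -0.5, -0.2]
opening: 0.021
t=34.8 pos [0.5337 0.1401 0.1274] q6 -0.07 op 0.18 | shift cm [ 0.2   1.23 -1.24] | rotvec [-0.003 -0.     0.002]
```

View pics/d2.png

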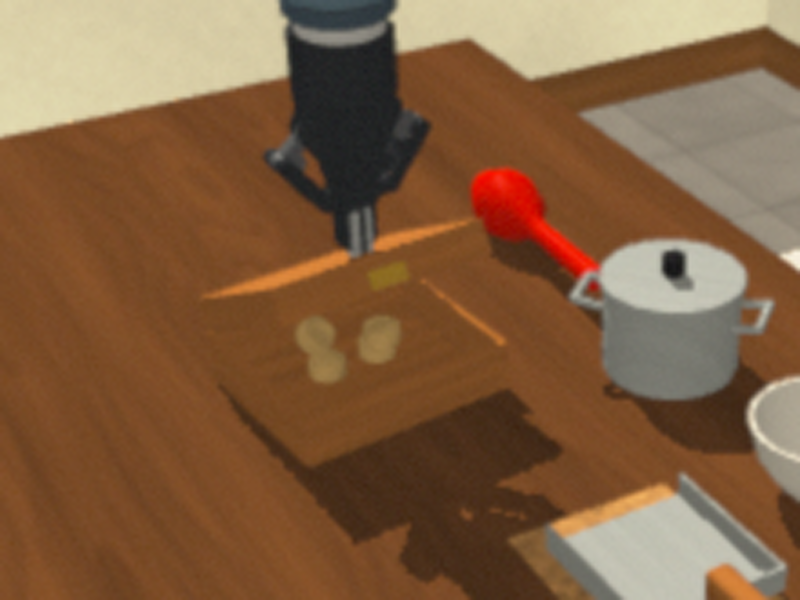

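```bash
python3 -m jog '[[[0,0.8,-1],[0,0,0],0.2],[[0,0.9,-0.8],[0,0,0],0.2],[[0,0.9,-0.7],[0,0,0],0.2],[[0,0.9,-0.5],[0,0,0],0.2],[[0,0.9,-0.3],[0,0,0],0.2],[[0,0.7,-0.1],[0,0,0],0.2],[[0,0.5,0],[0,0,0],0.2],[[0,0.3,0],[0,0,0],0.2]]'
python3 -m jog '[[[0,0.3,0],[0,0,0],0.2],[[0,0.3,0],[0,0,0],0.2]]'
python3 - <<'E'
from h import *
go()
E
```

```text
time_s: 35.48
eef_pos: [0.5397, 0.1038, 0.0693]
eef_rot: [0.707, -0.705, -0.038, 0.036]
wrist_force: [-24.1, 0.5, 56.8]
opening: 0.025
time_s: 35.65
eef_pos: [0.5395, 0.1038, 0.0697]
eef_rot: [0.707, -0.706, -0.038, 0.038]
wrist_force: [-13.2, -2.3, 27.7]
opening: 0.026
t=35.6 pos [0.5395 0.1038 0.0697] q6 -0.14 op 0.22
```

```bash
python3 -m jog '[[[0,-1,0],[0,0,0],0.2],[[0,-3,0],[0,0,0],0.2],[[0,-4,0],[0,0,0],0.2],[[0,-4,0],[0,0,0],0.2],[[0,-4,0],[0,0,0],0.2],[[0,-4,0],[0,0,0],0.2],[[-4,0,0],[0,0,0],0.2],[[-4,0,0],[0,0,0],0.2],[[-4,0,0],[0,0,0],0.2],[[0,0,0],[0,0,0],0.2]]'
python3 - <<'E'
from h import *
np.set_printoptions(precision=4,suppress=True)
go()
M=np.array([[.994,-.108,0],[.108,.994,0],[0,0,1]])
for n in ("scene","side"):
    c=see(n,n+"_end.png"); C=cloud(c).reshape(-1,3)
    L=(C-np.array([.537,.153,0]))@M
    P=L[(abs(L[:,0])<.08)&(abs(L[:,1])<.065)&(L[:,2]>.05)&(L[:,2]<.12)]
    print(n,"lid plane",len(P),np.linalg.lstsq(np.c_[P[:,:2],np.ones(len(P))],P[:,2],rcond=None)[0])
    P=C[(C[:,0]>.575)&(C[:,0]<.655)&(C[:,1]>-.19)&(C[:,1]<-.11)&(C[:,2]>-.01)&(C[:,2]<.06)]
    print("pan",np.linalg.lstsq(np.c_[P[:,:2]-[.61,-.15],np.ones(len(P))],P[:,2],rcond=None)[0])
E
```

```text
time_s: 36.48
eef_pos: [0.4176, 0.0918, 0.2782]
eef_rot: [0.706, -0.706, -0.039, 0.04]
wrist_force: [0.3, 0.7, -1.0]
opening: 0.02
t=36.5 pos [0.4176 0.0918 0.2782] q6 -0.17 op 0.17
scene lid plane 1753 [ 0.0002 -0.0012  0.0689]
pan [0.0006 0.0017 0.0062]
side lid plane 1375 [-0.0005 -0.0013  0.0691]
pan [ 0.002  -0.0045  0.0064]
```

View pics/scene_end.png

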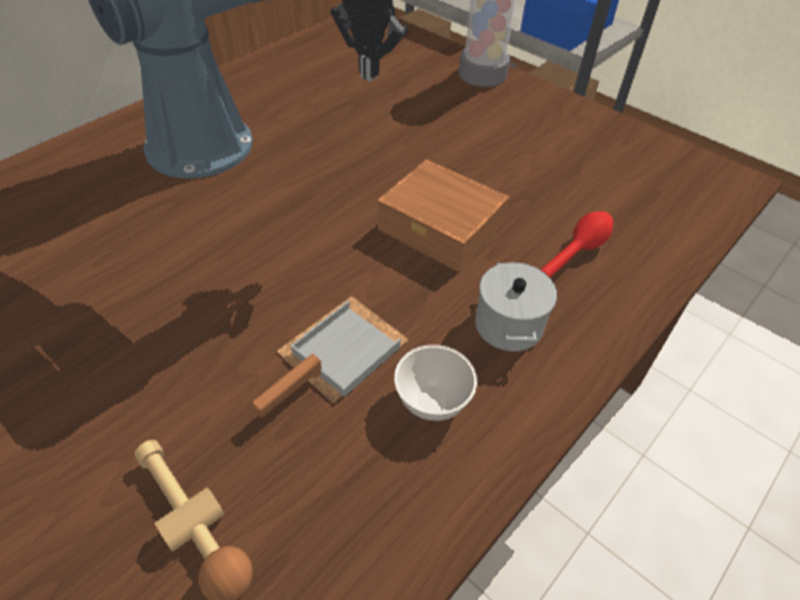

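The picture shows the case shut (top face around (443,200)), the empty scoop on its mat around (345,345), and the robot clear of everything. I'm handing in.

```bash
python3 -c "
from bench import ctrl
print(ctrl.hand_in())"
```

```text
the job is handed in; nothing more can be done
None
```

The job is done and handed in at about 36.5 s of simulated time. There were four draughts pieces at this start. I put them one by one on the scoop, carried it level to the case, tipped them in together, put the scoop back on its mat and pushed the lid shut.

**Last checks:**
- **Lid:** its plane is level to about 0.001 rad at 69 mm, against the 70 mm expected when shut. Both cameras agree.
- **Scoop:** it is level on the mat, its origin about 10 mm from the mat's centre. Its pan floor is at about 6 mm, against the 7 mm expected. It is empty.
- **Pieces:** in the scene view before closing, two pieces were lying one on the other in the case and one was leaning on the hinge wall. The highest point measured was about 34 mm, below the rim. I could not see inside after closing.
- **Bowl, pot, maraca and kendama:** they look unmoved in the last picture. I did not measure them again.

**What went wrong on the way:**
- **First grasp:** my first try at one piece closed on nothing and nudged the piece about 4 mm. The second try held it.
- **Lid press:** the wrist force reached at least 62 N while pressing the lid down, within the 120 N limit. The fingertips were pressing, not the gripper's body.

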